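# Sort the bar tools into the sprung caddy drawer

## Robot

A 6-joint arm with a two-finger parallel gripper is mounted at the origin on a cart in front of the work surface, level with it; the furniture and walls round the work are solid. World frame = base frame: x ahead of the robot, y to its left, z up, the work surface at z = 0. Lengths are in mm, angles in rad, forces in N, time in s.
With the tool pointing down it reaches from about 350 to 875 mm from the base axis. Payload 4.2 kg.
Tool frame: the origin (TCP) lies midway between the tips of the shut fingers; the grasp point (between the pads) lies 19 mm behind it (arm.grip_point_offset is the z of the grasp point in the tool frame, in mm); z points along the fingers, x is the direction in which the jaws open and shut, and the axes are right-handed (so a half turn about z gives the same grasp; the last joint's range is limited). The gripper opens to 85 mm and grips with 20 to 120 N. Pads are 22 mm wide; open, the fingers measure 114 mm over their backs; the gripper's body (76 mm by 85 mm) begins 54 mm behind the grasp point. The pads swing forward as they close: fully open they stand 13 mm farther back than shut.
Start: joints at [-1.053, 0.385, 0.008, 0, -1.194, -0.259], TCP at [159.967, -604.16, 231.312] pointing down, gripper open.
Joint ranges: [-3.14, 3.14], [-1.21, 2.06], [-1.07, 1.41], [-3.16, 2.05], [-2.99, -0.16], [-3.1, 3.1]. Speed limits (rad/s): [2.79, 2.79, 3.14, 3.14, 3.14, 3.14].

## Interface

Orientations are given as a unit quaternion [x, y, z, w].
In Python, from bench import arm gives the robot as it stands.
- The arm moves only by the shell command python3 -m jog 'ROWS'. ROWS is JSON, a list of rows, each an object of numbers: "hand": the finger opening in mm, from 0 to 85.4; "dx", "dy", "dz": the shift along the tool's x, y, z in mm; "rx", "ry", "rz": the turn, a rotation vector about the tool's x, y, z in rad. A call has 1 to 5 rows; each row shifts and turns the commanded pose from where the row before left it, along the tool's axes as they then stand; what a row does not reach is not made up. A row lasts 1/12 s, in which the tool goes at most 41.7 mm and 7.16 degrees, less where a joint would pass 70% of its speed; a pose out of reach is approached as far as the arm can. A call with a gripper value outside its range is refused whole. The fingers move at their own pace and stop on an object; the grip force is fixed at half the most. Time passes only in rows, so rows that do not move let the fingers close. It gives the time, the measured TCP pose, the force and the opening at its end, in the units of the state.
- arm.read_state(): the state, without advancing time (a new reading comes with each control period).
- arm.get_image(name): name is "side" or "top" or "wrist"; returns a dict with "img" (384x512x3 uint8, red, green, blue), "depth" (384x512 float32, mm along the optical axis (not along the pixel's ray), 0 where there is no reading), "intrinsics" (3x3 intrinsics, pixels), "dist" ([k1, k2, p1, p2, k3] as OpenCV has them; the pictures are not rectified), "R" (3x3) and "t" (3): a world point X has camera coordinates R X + t; the wrist camera has in their place "T_tool_cam" (4x4, takes a point from camera to tool coordinates, whose origin is the TCP and whose axes are the tool frame's). Camera axes: x right, y down, z forward; pixel columns grow to the right and rows downward; lengths in mm; the calibration is good to about 2 mm. A picture is of the moment at which its call begins: read the wrist's pose just before it.
- arm.job_done(): hands the job in, once; it reports no verdict.
The state is a dict: "clock": time; "joints": joint angles; "joint_vel": joint speeds; "joint_efforts": joint torques, N m; "position": TCP position; "ee_rot": TCP orientation; "contact_force": force on the tool from outside, world axes, zero at the start; "wrist_torque": the same for the moment, N m; "gripper_width": finger opening in mm.
Only numpy, scipy, OpenCV 4.12 (cv2) and the standard library are available. Lean on these libraries where they do the work, as an engineer would, in place of code of your own. Each camera call takes 0.05 s, during which the arm holds its last target.

## Task

Press the brass button on the walnut caddy so that its drawer pops out. Sort the loose things on the worktop into it: the bottle opener into the long cork-lined bin with the spoon, the two bottle stoppers into the small blue-lined bin; then push the drawer home until it clicks and stays shut. Leave the jigger, the timer and the tumbler where they are.

Things in the scene. Friction and masses are not known exactly. Their poses are not given: they have to be found in the camera images.
- caddy: Dark walnut housing, 140 (x) x 295 (y) x 64 (z) mm, fixed to the worktop; origin at the centre of its underside; x points to its back, so the drawer comes out to its -x. The drawer fills the front but for a 40 mm wide panel at the -y end, above which the release button stands on the roof.
- drawer (a joint): How far the drawer is out: 0 latched shut, 0.122 m fully popped out. Until released a latch holds it shut; a spring (about 4.6 N shut, 3.4 N open) drives it out to the stop and keeps it there. To shut it, push it in against that spring; the last 12 mm need up to about 8 N, and it must be pushed 1 mm past its shut position (hard stop 4 mm past it) to click; let go earlier and it springs out again.
- drawer_front (a point): Centre of the outer face of the drawer's pale wooden front, which is 249 mm wide (y) and 46 mm high, its lower edge 10 mm above the worktop and this point 33 mm above it. Shut, this face stands 6 mm proud of the housing. Moves with the drawer; x points into the caddy. Clear of other things when the drawer is out.
- release (a joint): How far the brass release button is pressed: 0 up, 0.009 m fully down. Its spring takes 1.4 N to start and 4 N fully down; the latch lets go at about 0.0055 m. It also dips by itself as the drawer is pushed home.
- release_top (a point): Centre of the top of the round brass release button (24 mm across, standing 14 mm above the housing's roof), on the roof at the -y end near the front. Pressed straight down.
- utensil_bin (a point): Centre of the floor of the drawer's long cork-lined bin, inside 117 mm (x) by 157 mm (y); floor 15 mm above the worktop, walls 29 mm high above it and 4 mm thick, the front 41 mm. With the drawer out the whole bin is open from above. Axes as the caddy's; moves with the drawer.
- stopper_bin (a point): Centre of the floor of the small blue-lined bin, beside the long one on its -y side, inside 117 mm (x) by 80 mm (y), the same heights and walls. Axes as the caddy's; moves with the drawer.
- spoon: Small steel spoon, 138 mm long (its x), 28 mm wide, 12 mm high, that lies loose in the long cork-lined bin from the start, along the back wall (hidden while the drawer is shut); origin at the centre of its underside. It may slide a little and stays in that bin; the opener may lie beside it or on it.
- opener: Brass-coloured flat bottle opener lying flat, 142 mm long (its y), 38 mm wide at the head, 8 mm thick, tapering from the head (its -y end) to the handle, 28 mm wide at the middle; origin at the centre of its underside. Loose, about 110 g. Grasp across its width at the middle.
- wood_stopper: Wood-coloured bottle stopper with a faceted knob, lying on its side: 62 mm long (its y), 26 mm across (its x), 27 mm high; origin below its middle at the underside. Loose.
- grey_stopper: Pale grey bottle stopper with a disc head, lying on its side: 48 mm long (its y), 29 mm across (its x), 29 mm high; origin below its middle at the underside. Loose.
- jigger: Bystander: two-ended brass spirit measure standing upright, 47 mm across, 100 mm high; origin at the centre of its underside. It stands by the wall cabinet, whose underside is 480 mm above the worktop, its front at x = 0.63 m and its right side at y = 0.19 m: keep the arm clear of that when swinging between the caddy and the loose things.
- timer: Bystander: round pale blue kitchen timer, 69 mm across, 42 mm high; origin at the centre of its underside.
- tumbler: Bystander: clear glass tumbler, 77 mm across, 94 mm high; origin at the centre of its underside.

How it is judged (in metres and radians):
On the way, in this order (a step that is already met when the one before it is completed fails the run):
1. the drawer has popped out (value of joint drawer above 0.11 m), for 0.2 s.
2. the opener lies with the spoon in the cork-lined bin, both stoppers in the blue-lined bin, with the drawer out (x of opener in the frame of utensil_bin between -0.057 and 0.057 m and y of opener in the frame of utensil_bin between -0.077 and 0.077 m and z of opener in the frame of utensil_bin between -0.006 and 0.035 m and x of spoon in the frame of utensil_bin between -0.057 and 0.057 m and y of spoon in the frame of utensil_bin between -0.077 and 0.077 m and z of spoon in the frame of utensil_bin between -0.006 and 0.035 m and x of wood_stopper in the frame of stopper_bin between -0.057 and 0.057 m and y of wood_stopper in the frame of stopper_bin between -0.0395 and 0.0395 m and z of wood_stopper in the frame of stopper_bin between -0.006 and 0.035 m and x of grey_stopper in the frame of stopper_bin between -0.057 and 0.057 m and y of grey_stopper in the frame of stopper_bin between -0.0395 and 0.0395 m and z of grey_stopper in the frame of stopper_bin between -0.006 and 0.035 m and value of joint drawer above 0.09 m), for 0.2 s.
At the end, for the whole second after the job is handed in: The drawer is latched shut (less than 4 mm out, button up again within 3 mm); the opener and the spoon have their centres within the long cork-lined bin, both stoppers theirs within the small blue-lined bin, each less than 35 mm above the bin floor (x of opener in the frame of utensil_bin between -0.057 and 0.057 m and y of opener in the frame of utensil_bin between -0.077 and 0.077 m and z of opener in the frame of utensil_bin between -0.006 and 0.035 m and x of spoon in the frame of utensil_bin between -0.057 and 0.057 m and y of spoon in the frame of utensil_bin between -0.077 and 0.077 m and z of spoon in the frame of utensil_bin between -0.006 and 0.035 m and x of wood_stopper in the frame of stopper_bin between -0.057 and 0.057 m and y of wood_stopper in the frame of stopper_bin between -0.0395 and 0.0395 m and z of wood_stopper in the frame of stopper_bin between -0.006 and 0.035 m and x of grey_stopper in the frame of stopper_bin between -0.057 and 0.057 m and y of grey_stopper in the frame of stopper_bin between -0.0395 and 0.0395 m and z of grey_stopper in the frame of stopper_bin between -0.006 and 0.035 m and value of joint drawer below 0.004 m and value of joint release below 0.003 m); the robot touches nothing.
It fails at once if the jigger is moved by more than 30 mm or tipped over (distance of jigger from where it was at the start of the episode above 0.03 m or angle between jigger's own z axis and vertical above 0.5 rad).
It fails at once if the timer is moved by more than 30 mm or tipped over (distance of timer from where it was at the start of the episode above 0.03 m or angle between timer's own z axis and vertical above 0.5 rad).
It fails at once if the tumbler is moved by more than 30 mm or tipped over (distance of tumbler from where it was at the start of the episode above 0.03 m or angle between tumbler's own z axis and vertical above 0.5 rad).
It also fails if it takes over 72 s, if anything falls off the work surface, if the arm or the gripper's body presses on something with over 40 N, if the wrist force passes 120 N, or if a joint passes its speed limit or range.

## Working session

There is one attempt and no reset: what is moved stays moved. The work goes in short steps, Python scripts to look and compute and a shell command to move; the robot and the scene stay as the last step left them, time stands still between calls to the robot, and variables do not carry over. Pictures are saved under pics/ and viewed, and the job is handed in when it is done.

```bash
mkdir -p pics; ls
cat > h.py <<'E'
import numpy as np,cv2
from bench import arm
def snap(n,f):
    d=arm.get_image(n); cv2.imwrite('pics/'+f,d['img'][:,:,::-1]); np.savez('pics/'+f+'.npz',**d); return d
E
python3 - <<'E'
from h import *
s=arm.read_state(); print({k:np.round(v,3).tolist() for k,v in s.items()})
print(arm.grip_point_offset)
for n in('side','top'):
    d=snap(n,n+'0.png'); print(n,d['intrinsics'],d['dist'],d['R'],d['t'])
E
```

```text
pics
{'clock': 0.0, 'joints': [-1.053, 0.386, 0.007, -0.001, -1.194, -0.259], 'joint_vel': [-0.001, -0.0, 0.0, -0.0, 0.001, -0.002], 'joint_efforts': [0.001, -39.229, 18.841, 4.186, -0.005, 0.0], 'position': [159.817, -603.614, 230.228], 'ee_rot': [0.61, 0.792, 0.001, -0.001], 'contact_force': [-0.144, 0.486, 0.223], 'wrist_torque': [-0.049, -0.03, 0.062], 'gripper_width': 85.611}
-18.700000000000003
side [[472.34657321   0.         250.20415368]
 [  0.         472.34657321 198.23373056]
 [  0.           0.           1.        ]] [-0.10910907  0.          0.          0.          0.        ] [[-0.86827236 -0.49561225  0.02171661]
 [-0.24175705  0.38450123 -0.89090534]
 [ 0.43319354 -0.77879863 -0.45366955]] [ 426.2308568   212.23718238 1238.56928817]
top [[446.11002894   0.         263.30529071]
 [  0.         446.11002894 190.20329499]
 [  0.           0.           1.        ]] [-0.09179105  0.          0.          0.          0.        ] [[-0.02319123 -0.99962169 -0.01478657]
 [-0.99246162  0.02480047 -0.12002025]
 [ 0.12034156  0.01189169 -0.99266132]] [ -53.56812874  548.59015162 1583.0432506 ]
```

View pics/top0.png

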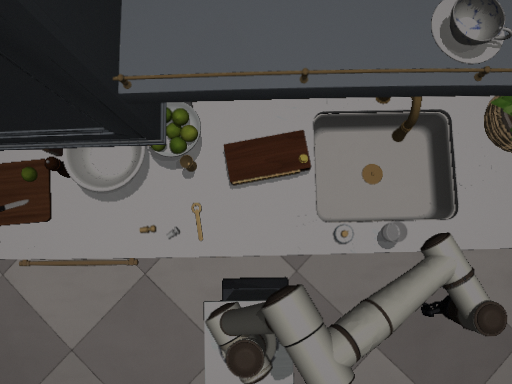

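View pics/side0.png

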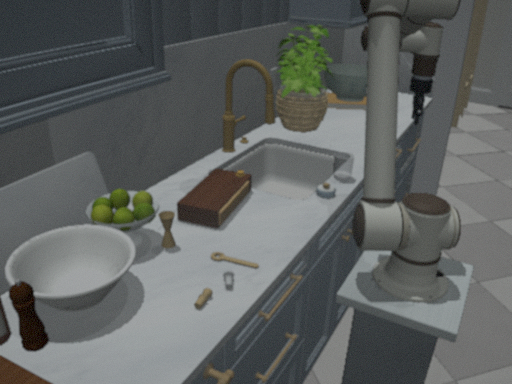

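```bash
cat >> h.py <<'E'
def ray(d,uv):
    p=cv2.undistortPoints(np.array(uv,float).reshape(-1,1,2),d['intrinsics'],d['dist']).reshape(-1,2)
    v=np.c_[p,np.ones(len(p))]
    R,t=pose(d); return -R.T@t, v@R
def pose(d):
    return d['R'],d['t']
def plane(d,uv,z):
    c,v=ray(d,uv); return c+v*((z-c[2])/v[:,2])[:,None]
def wristpose(d,s):
    from scipy.spatial.transform import Rotation as Ro
    T=np.eye(4);T[:3,:3]=Ro.from_quat(s['ee_rot']).as_matrix();T[:3,3]=s['position']
    M=np.linalg.inv(T@d['T_tool_cam']); d['R']=M[:3,:3]; d['t']=M[:3,3]; return d
E
python3 - <<'E'
from h import *
d=np.load('pics/top0.png.npz'); im=d['img'][:,:,::-1].copy()
c=im[120:260,130:330]; cv2.imwrite('pics/topc.png',cv2.resize(c,(800,560),interpolation=cv2.INTER_CUBIC))
print('worktop z from depth:')
for (u,v) in [(230,210),(270,158),(303,158),(198,220),(172,232),(148,229),(188,163),(344,234),(392,232)]:
    dep=d['depth'][v,u]; cc,r=ray(d,[(u,v)]); print((u,v),np.round(cc+r[0]*dep))
E
```

```text
worktop z from depth:
(230, 210) [481.  58.   1.]
(270, 158) [658. -94.  71.]
(303, 158) [ 652. -210.   83.]
(198, 220) [446. 174.  19.]
(172, 232) [404. 267.  28.]
(148, 229) [416. 356.  25.]
(188, 163) [650. 203.  55.]
(344, 234) [ 382. -351.   41.]
(392, 232) [ 385. -532.   11.]
```

View pics/topc.png

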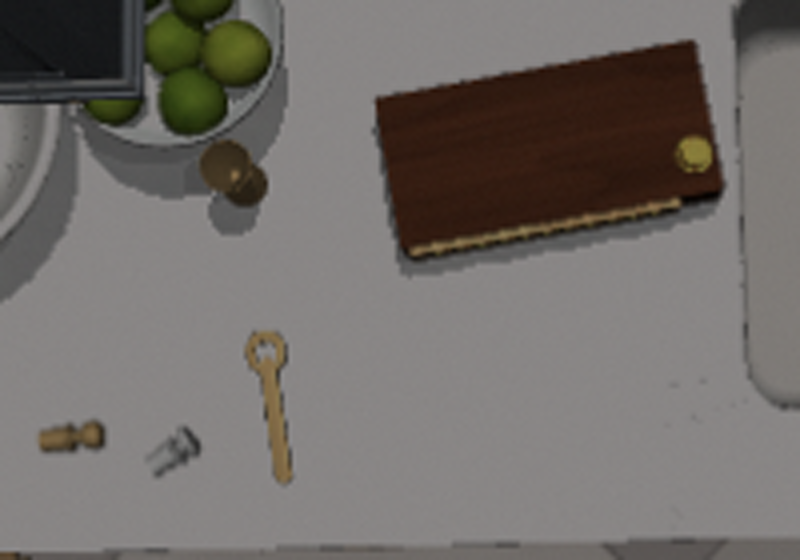

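```bash
cat > m.py <<'E'
from h import *
d=np.load('pics/top0.png.npz'); im=d['img'][:,:,::-1].copy()
hsv=cv2.cvtColor(im,cv2.COLOR_BGR2HSV)
o=np.array([130,120])
P=plane(d,np.array([(376,98),(694,41),(722,190),(402,243)])/4+o-.4,64)
print('roof',P.round(1)); 
print([np.linalg.norm(P[i]-P[(i+1)%4]).round(1) for i in range(4)], 'yaw',np.degrees(np.arctan2(*(P[0]-P[1])[[1,0]]))-90, P.mean(0).round(1))
def blob(box,lo,hi,z,name):
    x0,y0,x1,y1=box; m=cv2.inRange(hsv,lo,hi); k=np.zeros_like(m);k[y0:y1,x0:x1]=m[y0:y1,x0:x1]
    cs,_=cv2.findContours(k,cv2.RETR_EXTERNAL,cv2.CHAIN_APPROX_NONE); c=max(cs,key=cv2.contourArea)
    pw=plane(d,c.reshape(-1,2),z)[:,:2].astype(np.float32)
    r=cv2.minAreaRect(pw); b=cv2.boxPoints(r)
    e=[(b[1]-b[0]),(b[2]-b[1])]; L=max(e,key=np.linalg.norm)
    mm=cv2.moments(k,True); cen=plane(d,[(mm['m10']/mm['m00'],mm['m01']/mm['m00'])],z)[0]
    print(name,'rect c',np.round(r[0],1),'size',np.round(r[1],1),'long ax deg',np.degrees(np.arctan2(L[1],L[0])).round(1),'centroid',cen.round(1),len(c))
blob((298,150,310,165),(20,110,70),(35,255,255),78,'button')
blob((188,200,206,244),(10,60,60),(40,255,255),6,'opener')
blob((136,220,160,240),(8,60,60),(40,255,255),14,'wood')
g=cv2.absdiff(im,cv2.medianBlur(im,31)).max(2)
hsv[...,0]=0;hsv[...,1]=0;hsv[...,2]=g
blob((163,222,184,242),(0,0,14),(0,0,255),14,'grey')
E
python3 m.py
```

```text
roof [[ 714.4   72.2   64. ]
 [ 759.4 -216.    64. ]
 [ 622.3 -236.2   64. ]
 [ 581.7   50.4   64. ]]
[np.float64(291.7), np.float64(138.6), np.float64(289.5), np.float64(134.5)] yaw 8.87810849108483 [669.4 -82.4  64. ]
button rect c [ 653.2 -210.9] size [28.4 29. ] long ax deg -1.9 centroid [ 653.3 -211.4   78. ] 27
opener rect c [441.1 181.2] size [137.8  33.7] long ax deg 3.4 centroid [447.4 177.    6. ] 81
wood rect c [417.  362.9] size [19.2 53.1] long ax deg -86.4 centroid [417.1 362.1  14. ] 36
grey rect c [399.1 266.7] size [32.1 54. ] long ax deg -51.3 centroid [401.9 264.3  14. ] 45
```

```bash
cat >> h.py <<'E'
def go(x,y,z,yaw=None):
    from scipy.spatial.transform import Rotation as Ro
    s=arm.read_state(); M=Ro.from_quat(s['ee_rot']).as_matrix(); p=np.array(s['position'])
    psi=np.degrees(np.arctan2(M[1,0],M[0,0]))
    dl=M.T@(np.array([x,y,z])-p)
    print('t',round(s['clock'],2),'pos',p.round(1),'psi',psi.round(1),'q1',np.degrees(s['joints'][0]).round(),'q6',np.degrees(s['joints'][5]).round(),'w',round(s['gripper_width'],1),'F',np.round(s['contact_force'],1))
    print('tool delta',dl.round(1),'tilt',M[:2,2].round(4), '' if yaw is None else 'rz total %.3f (before: rotate after shift)'%(-np.radians((yaw-psi+180)%360-180)))
    if yaw is not None:
        a=np.radians(yaw); C=np.array([[np.cos(a),np.sin(a),0],[np.sin(a),-np.cos(a),0],[0,0,-1]])
        print('delta if rotated first',(C.T@(np.array([x,y,z])-p)).round(1), 'rotvec',Ro.from_matrix(M.T@C).as_rotvec().round(3))
E
python3 - <<'E'
from h import *
d=np.load('pics/top0.png.npz')
for (u,v) in [(400,135),(415,110),(384,98),(410,125)]:
    cc,r=ray(d,[(u,v)]); print((u,v),np.round(cc+r[0]*d['depth'][v,u]))
go(653,-211,130)
E
```

```text
(400, 135) [ 697. -522.  212.]
(415, 110) [ 733. -524.  370.]
(384, 98) [ 875. -520.   57.]
(410, 125) [ 704. -526.  309.]
t 0.1 pos [ 159.8 -603.7  230.3] psi 104.8 q1 -60.0 q6 -15.0 w 85.4 F [-0.  -0.1  0.6]
tool delta [253.3 577.2 100.8] tilt [-0.0006  0.0019]
```

```bash
python3 -m jog '[{"hand":0,"dx":13,"dy":29},{"dx":13,"dy":29},{"dx":13,"dy":29},{"dx":13,"dy":29},{"dx":13,"dy":29}]'; python3 -m jog '[{"dx":13,"dy":29},{"dx":13,"dy":29},{"dx":13,"dy":29},{"dx":13,"dy":29},{"dx":13,"dy":29}]'; python3 -c "
from h import *
go(653,-211,130)"
```

```text
t 0.1 pos [ 159.8 -603.7  230.3] psi 104.8 q1 -60.0 q6 -15.0 w 85.4 F [-0.  -0.1  0.6]
tool delta [253.3 577.2 100.8] tilt [-0.0006  0.0019] $[0]: bad value
$[0]: bad value
```

```bash
python3 -m jog '[{"hand":0,"dx":13,"dy":29,"dz":0,"rx":0,"ry":0,"rz":0},{"hand":0,"dx":13,"dy":29,"dz":0,"rx":0,"ry":0,"rz":0},{"hand":0,"dx":13,"dy":29,"dz":0,"rx":0,"ry":0,"rz":0},{"hand":0,"dx":13,"dy":29,"dz":0,"rx":0,"ry":0,"rz":0},{"hand":0,"dx":13,"dy":29,"dz":0,"rx":0,"ry":0,"rz":0}]'; python3 -c "
from h import *
go(653,-211,130)"
```

```text
clock: 0.52
position: [284.2, -502.9, 230.8]
ee_rot: [0.61, 0.792, 0.0, -0.0]
contact_force: [0.1, -0.4, 0.3]
gripper_width: 25.4
t 0.52 pos [ 284.2 -502.9  230.8] psi 104.8 q1 -44.0 q6 -31.0 w 25.4 F [ 0.1 -0.4  0.3]
tool delta [187.9 431.2 100.9] tilt [-0.0006  0.0009]
```

```bash
python3 -m jog '[{"hand":0,"dx":13,"dy":29,"dz":0,"rx":0,"ry":0,"rz":0},{"hand":0,"dx":13,"dy":29,"dz":0,"rx":0,"ry":0,"rz":0},{"hand":0,"dx":13,"dy":29,"dz":0,"rx":0,"ry":0,"rz":0},{"hand":0,"dx":13,"dy":29,"dz":0,"rx":0,"ry":0,"rz":0},{"hand":0,"dx":13,"dy":29,"dz":0,"rx":0,"ry":0,"rz":0}]'; python3 -m jog '[{"hand":0,"dx":13,"dy":29,"dz":10,"rx":0,"ry":0,"rz":0},{"hand":0,"dx":13,"dy":29,"dz":10,"rx":0,"ry":0,"rz":0},{"hand":0,"dx":13,"dy":29,"dz":10,"rx":0,"ry":0,"rz":0},{"hand":0,"dx":13,"dy":29,"dz":10,"rx":0,"ry":0,"rz":0},{"hand":0,"dx":13,"dy":29,"dz":10,"rx":0,"ry":0,"rz":0}]';python3 -c "
from h import *
go(653,-211,130)
s=arm.read_state(); d=wristpose(snap('wrist','w1.png'),s)
hsv=cv2.cvtColor(d['img'],cv2.COLOR_RGB2HSV);
"
```

```text
clock: 0.93
position: [407.8, -402.9, 230.9]
ee_rot: [0.61, 0.792, 0.0, -0.0]
contact_force: [0.7, -0.2, 0.6]
gripper_width: -0.4
clock: 1.35
position: [531.3, -303.0, 180.4]
ee_rot: [0.61, 0.792, -0.0, -0.0]
contact_force: [-0.2, -2.2, -0.0]
gripper_width: -0.1
t 1.35 pos [ 531.3 -303.   180.4] psi 104.8 q1 -15.0 q6 -61.0 w -0.1 F [-0.2 -2.2 -0. ]
tool delta [ 57.7 141.2  50.3] tilt [-0.0009  0.0004]
```

View pics/w1.png

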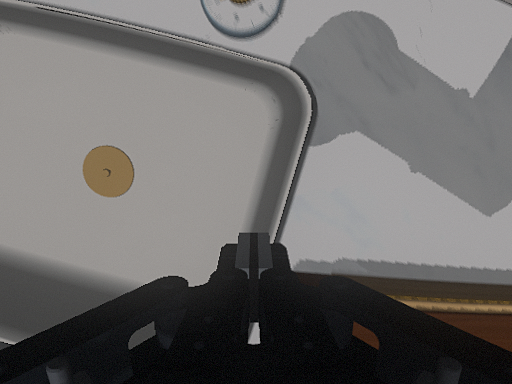

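```bash
python3 -m jog '[{"hand":0,"dx":12,"dy":28,"dz":8,"rx":0,"ry":0,"rz":0},{"hand":0,"dx":12,"dy":28,"dz":8,"rx":0,"ry":0,"rz":0},{"hand":0,"dx":12,"dy":28,"dz":8,"rx":0,"ry":0,"rz":0},{"hand":0,"dx":12,"dy":28,"dz":8,"rx":0,"ry":0,"rz":0},{"hand":0,"dx":10,"dy":28,"dz":8,"rx":0,"ry":0,"rz":0}]'; python3 -m jog '[{"hand":0,"dx":0,"dy":1,"dz":10,"rx":0,"ry":0,"rz":0},{"hand":0,"dx":0,"dy":0,"dz":12,"rx":0,"ry":0,"rz":0}]';python3 -c "
from h import *
go(653,-211,78)
snap('side','s1.png');snap('top','t1.png')
d=np.load('pics/t1.png.npz')['img'][100:240,200:400,::-1]
e=np.load('pics/s1.png.npz')['img'][120:240,160:320,::-1]
cv2.imwrite('pics/c1.png',np.hstack([cv2.resize(d,(400,280)),cv2.resize(e,(373,280))]))
"
```

```text
clock: 1.82
position: [651.6, -211.3, 140.4]
ee_rot: [0.61, 0.792, -0.0, -0.001]
contact_force: [0.8, -0.6, 0.8]
gripper_width: -0.0
clock: 1.98
position: [653.0, -211.0, 118.2]
ee_rot: [0.609, 0.793, -0.0, -0.0]
contact_force: [-0.3, 0.1, -0.0]
gripper_width: -0.3
t 1.98 pos [ 653.  -211.   118.2] psi 104.9 q1 -4.0 q6 -71.0 w -0.3 F [-0.3  0.1 -0. ]
tool delta [ 0.  -0.  40.2] tilt [-0.0001  0.0001]
```

View pics/c1.png

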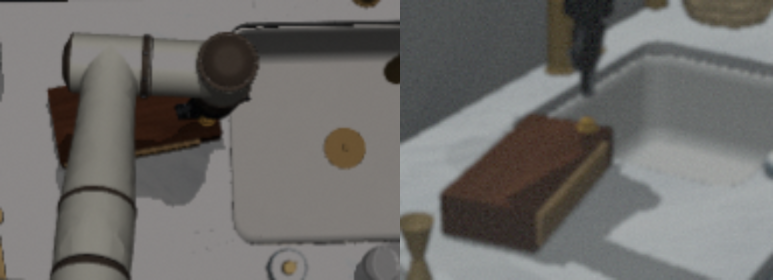

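```bash
python3 -m jog '[{"hand":0,"dx":0,"dy":0,"dz":15,"rx":0,"ry":0,"rz":0},{"hand":0,"dx":0,"dy":0,"dz":15,"rx":0,"ry":0,"rz":0},{"hand":0,"dx":0,"dy":0,"dz":8,"rx":0,"ry":0,"rz":0},{"hand":0,"dx":0,"dy":0,"dz":5,"rx":0,"ry":0,"rz":0},{"hand":0,"dx":0,"dy":0,"dz":4,"rx":0,"ry":0,"rz":0}]'; python3 -m jog '[{"hand":0,"dx":0,"dy":0,"dz":1,"rx":0,"ry":0,"rz":0},{"hand":0,"dx":0,"dy":0,"dz":0,"rx":0,"ry":0,"rz":0}]';python3 -c "
from h import *
go(653,-211,70)
snap('side','s2.png')
e=np.load('pics/s2.png.npz')['img'][120:260,140:340,::-1]
cv2.imwrite('pics/c2.png',cv2.resize(e,(600,420)))
"
```

```text
clock: 2.5
position: [650.9, -213.1, 72.8]
ee_rot: [0.61, 0.792, -0.001, -0.001]
contact_force: [-1.3, 0.7, 2.9]
gripper_width: -0.2
clock: 2.67
position: [652.0, -212.7, 72.1]
ee_rot: [0.61, 0.792, -0.0, 0.0]
contact_force: [-1.5, -0.7, 2.9]
gripper_width: 0.0
t 2.67 pos [ 652.  -212.7   72.1] psi 104.8 q1 -5.0 q6 -71.0 w 0.0 F [-1.5 -0.7  2.9]
tool delta [1.4 1.4 2.1] tilt [ 0.0006 -0.0005]
```

View pics/c2.png

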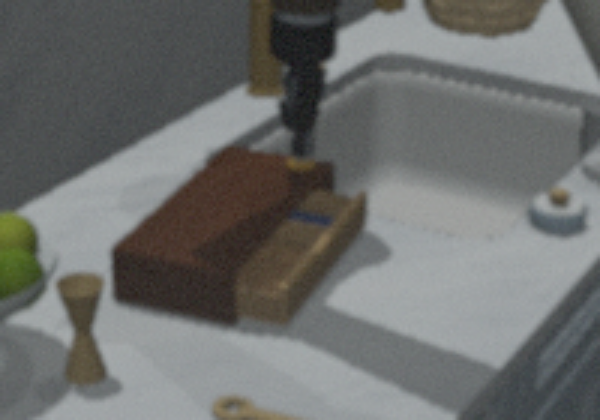

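```bash
python3 -m jog '[{"hand":0,"dx":0,"dy":0,"dz":-20,"rx":0,"ry":0,"rz":0},{"hand":0,"dx":0,"dy":0,"dz":-30,"rx":0,"ry":0,"rz":0},{"hand":0,"dx":0,"dy":0,"dz":-30,"rx":0,"ry":0,"rz":0},{"hand":0,"dx":0,"dy":0,"dz":-20,"rx":0,"ry":0,"rz":0},{"hand":0,"dx":0,"dy":0,"dz":0,"rx":0,"ry":0,"rz":0}]';python3 - <<'E'
from h import *
go(400,120,170)
d=snap('top','t3.png')
e=d['img'][120:260,130:330,::-1]
cv2.imwrite('pics/c3.png',cv2.resize(e,(800,560),interpolation=cv2.INTER_CUBIC))
m=np.load('pics/top0.png.npz')
im=m['img'][:,:,::-1]
hsv=cv2.cvtColor(im,cv2.COLOR_BGR2HSV); k=cv2.inRange(hsv,(10,60,60),(40,255,255)); 
for rows,n in(((228,236),'tail'),((200,204),'head'),((214,218),'mid')):
    vs,us=np.nonzero(k[rows[0]:rows[1],188:206]); print(n,plane(m,np.array([[us.mean()+188,vs.mean()+rows[0]]]),6).round(1))
E
```

```text
clock: 3.13
position: [655.7, -212.8, 178.3]
ee_rot: [0.61, 0.793, 0.003, 0.006]
contact_force: [1.0, 0.5, 1.0]
gripper_width: 0.4
t 3.13 pos [ 655.7 -212.8  178.3] psi 104.9 q1 -5.0 q6 -71.0 w 0.4 F [1.  0.5 1. ]
tool delta [ 387.4 -161.7    4. ] tilt [ 0.0131 -0.0027] 
tail [[404.  170.9   6. ]]
head [[509.1 184.5   6. ]]
mid [[463.  178.8   6. ]]
```

View pics/c3.png

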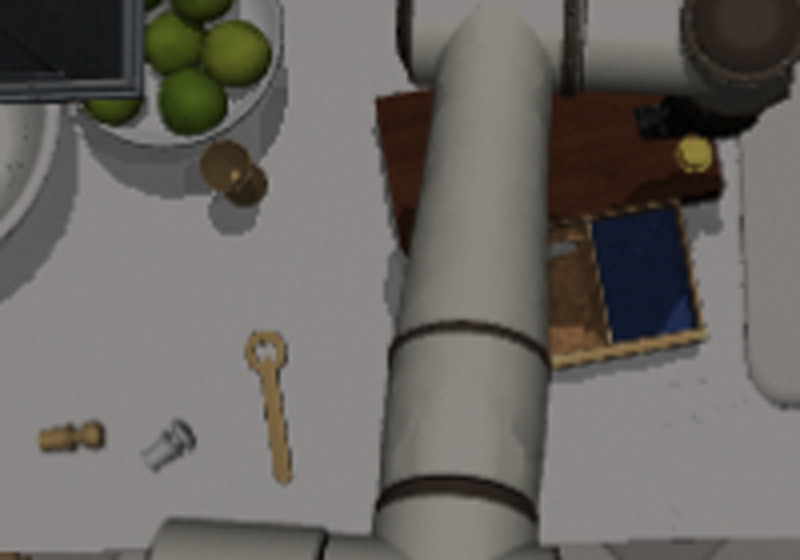

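```bash
python3 -c "
from h import *
go(500,178,170,97.3)"
python3 -m jog '[{"hand":60,"dx":38,"dy":-16,"dz":0,"rx":0,"ry":0,"rz":0},{"hand":60,"dx":38,"dy":-16,"dz":0,"rx":0,"ry":0,"rz":0},{"hand":60,"dx":38,"dy":-10,"dz":0,"rx":0,"ry":0,"rz":0},{"hand":60,"dx":38,"dy":-8,"dz":0,"rx":0,"ry":0,"rz":0},{"hand":60,"dx":38,"dy":-3,"dz":0,"rx":0,"ry":0,"rz":0}]';python3 -c "
from h import *
go(500,178,170,97.3)"
```

```text
t 3.18 pos [ 654.3 -212.2  175.2] psi 104.9 q1 -5.0 q6 -71.0 w -0.0 F [-0.4 -0.6 -0.2]
tool delta [416.8 -49.2   3.5] tilt [ 0.0087 -0.0009] rz total 0.132 (before: rotate after shift)
delta if rotated first [ 406.7 -103.5    5.2] rotvec [0.008 0.003 0.132]
clock: 3.6
position: [550.0, -40.9, 170.3]
ee_rot: [0.61, 0.792, -0.0, -0.001]
contact_force: [0.1, 0.7, -0.1]
gripper_width: 59.1
t 3.6 pos [550.  -40.9 170.3] psi 104.8 q1 13.0 q6 -88.0 w 59.1 F [ 0.1  0.7 -0.1]
tool delta [224.4   7.4   0.5] tilt [-0.0015  0.0005] rz total 0.130 (before: rotate after shift)
delta if rotated first [223.5 -21.8   0.3] rotvec [-0.001 -0.001  0.13 ]
```

```bash
python3 -m jog '[{"hand":60,"dx":37,"dy":1,"dz":0,"rx":0,"ry":0,"rz":0},{"hand":60,"dx":37,"dy":1,"dz":0,"rx":0,"ry":0,"rz":0},{"hand":60,"dx":37,"dy":2,"dz":0,"rx":0,"ry":0,"rz":0},{"hand":60,"dx":37,"dy":2,"dz":0,"rx":0,"ry":0,"rz":0},{"hand":60,"dx":37,"dy":2,"dz":0,"rx":0,"ry":0,"rz":0}]';
python3 -m jog '[{"hand":60,"dx":37,"dy":1,"dz":0,"rx":0,"ry":0,"rz":0.065},{"hand":60,"dx":0,"dy":0,"dz":0,"rx":0,"ry":0,"rz":0.065},{"hand":60,"dx":0,"dy":0,"dz":0,"rx":0,"ry":0,"rz":0}]'
python3 - <<'E'
from h import *
go(441,176,100,97.3)
s=arm.read_state(); d=wristpose(snap('wrist','w4.png'),s); np.savez('pics/w4.npz',**d)
E
```

```text
clock: 4.02
position: [511.5, 140.6, 170.5]
ee_rot: [0.61, 0.792, -0.0, -0.0]
contact_force: [0.4, -0.3, 0.5]
gripper_width: 60.2
clock: 4.27
position: [503.2, 176.9, 170.4]
ee_rot: [0.659, 0.752, -0.0, -0.0]
contact_force: [0.5, -0.9, -1.7]
gripper_width: 60.0
t 4.27 pos [503.2 176.9 170.4] psi 97.5 q1 37.0 q6 -119.0 w 60.0 F [ 0.5 -0.9 -1.7]
tool delta [  7.3 -61.7  70.4] tilt [-0.001  0.   ] rz total 0.004 (before: rotate after shift)
delta if rotated first [  7.  -61.8  70.4] rotvec [-0.001 -0.     0.004]
```

View pics/w4.png

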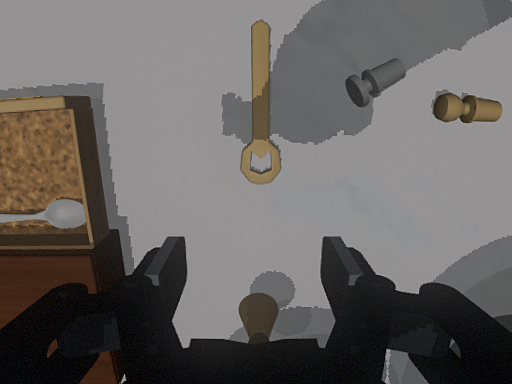

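```bash
cat > m2.py <<'E'
from h import *
d=dict(np.load('pics/w4.npz')); im=d['img'][:,:,::-1].copy()
hsv=cv2.cvtColor(im,cv2.COLOR_BGR2HSV)
def blob(box,k0,z,name):
    x0,y0,x1,y1=box; k=np.zeros_like(k0);k[y0:y1,x0:x1]=k0[y0:y1,x0:x1]
    cs,_=cv2.findContours(k,cv2.RETR_EXTERNAL,cv2.CHAIN_APPROX_NONE); c=max(cs,key=cv2.contourArea)
    pw=plane(d,c.reshape(-1,2),z)[:,:2].astype(np.float32)
    r=cv2.minAreaRect(pw); b=cv2.boxPoints(r)
    L=max([(b[1]-b[0]),(b[2]-b[1])],key=np.linalg.norm)
    print(name,np.round(r[0],1),'size',np.round(r[1],1),'long ax',np.degrees(np.arctan2(L[1],L[0])).round(1))
br=cv2.inRange(hsv,(10,80,50),(40,255,255))
blob((230,10,290,190),br,6,'opener')
blob((425,85,510,125),br,14,'wood')
bg=cv2.inRange(hsv,(0,0,0),(180,255,255))
gray=im.max(2)
print(gray[75:85:3,360:400:6], gray[50:60:4,330:420:10])
dep=d['depth']; c,_=ray(d,[(0,0)])
v,u=np.mgrid[40:125,330:425]; uv=np.c_[u.ravel(),v.ravel()]
_,r=ray(d,uv); X=c+r*dep[v.ravel(),u.ravel()][:,None]
k=np.zeros_like(gray); hi=(X[:,2]>7)&(X[:,2]<45); k[uv[hi,1],uv[hi,0]]=255
blob((330,40,420,125),k,14,'grey'); print(hi.sum())
P=X[hi]; print('depth pts median',np.median(P,0).round(1),'zmax',P[:,2].max().round(1)); r=cv2.minAreaRect(P[:,:2].astype(np.float32)); print(r)
E
python3 m2.py
```

```text
opener [439.5 174.9] size [141.3  35.8] long ax 7.1
wood [415.6 359.7] size [24.5 65.5] long ax -86.5
[[106  51  84  94  95  94  89]
 [ 94  59  60  90  95  89  81]
 [ 93  85  61  97  91  83  63]
 [ 93  98  59  96  82  79 149]] [[104 104 107 108 107 104 103 104 106]
 [105 103 104 105 108 106 107 107 106]
 [107 106 106 106 106 104 108 106 107]]
grey [404.8 270. ] size [28.8 51.5] long ax -53.8
1520
depth pts median [406.6 265.8  19.8] zmax 30.4
((404.7095031738281, 269.98297119140625), (28.44453239440918, 48.365360260009766), 36.12843704223633)
```

```bash
python3 -c "
from h import *
go(439.7,174.9,2,97.1)"
python3 -m jog '[{"hand":60,"dx":1,"dy":-16,"dz":20,"rx":0,"ry":0,"rz":0.006},{"hand":60,"dx":1,"dy":-16,"dz":30,"rx":0,"ry":0,"rz":0},{"hand":60,"dx":2,"dy":-16,"dz":30,"rx":0,"ry":0,"rz":0},{"hand":60,"dx":2,"dy":-15,"dz":30,"rx":0,"ry":0,"rz":0},{"hand":60,"dx":0,"dy":0,"dz":30,"rx":0,"ry":0,"rz":0}]';python3 -c "
from h import *
go(439.7,174.9,2,97.1)"
```

```text
t 4.32 pos [503.4 175.6 170.3] psi 97.6 q1 37.0 q6 -119.0 w 60.0 F [-0.2 -0.3  0.2]
tool delta [  7.7 -63.  168.4] tilt [-0.0013 -0.0004] rz total 0.008 (before: rotate after shift)
delta if rotated first [  7.2 -63.3 168.3] rotvec [-0.001  0.     0.008]
clock: 4.73
position: [438.1, 170.7, 30.1]
ee_rot: [0.662, 0.749, -0.001, -0.0]
contact_force: [0.6, -0.0, 0.5]
gripper_width: 60.0
t 4.73 pos [438.1 170.7  30.1] psi 97.0 q1 41.0 q6 -124.0 w 60.0 F [ 0.6 -0.   0.5]
tool delta [ 4.   2.1 28.1] tilt [-0.0018 -0.0005] rz total -0.001 (before: rotate after shift)
delta if rotated first [ 4.   2.1 28.1] rotvec [-0.002  0.    -0.001]
```

```bash
python3 -m jog '[{"hand":60,"dx":3,"dy":1,"dz":15,"rx":0,"ry":0,"rz":0},{"hand":60,"dx":1,"dy":1,"dz":8,"rx":0,"ry":0,"rz":0},{"hand":60,"dx":0,"dy":0,"dz":5,"rx":0,"ry":0,"rz":0},{"hand":15,"dx":0,"dy":0,"dz":0,"rx":0,"ry":0,"rz":0},{"hand":15,"dx":0,"dy":0,"dz":0,"rx":0,"ry":0,"rz":0}]';
python3 -m jog '[{"hand":15,"dx":0,"dy":0,"dz":0,"rx":0,"ry":0,"rz":0},{"hand":15,"dx":0,"dy":0,"dz":0,"rx":0,"ry":0,"rz":0},{"hand":15,"dx":0,"dy":0,"dz":0,"rx":0,"ry":0,"rz":0}]'
python3 - <<'E'
from h import *
go(439.7,174.9,2,97.1)
snap('wrist','w5.png')
E
```

```text
clock: 5.15
position: [443.0, 177.1, 3.8]
ee_rot: [0.663, 0.749, 0.001, 0.0]
contact_force: [0.4, 0.6, -0.1]
gripper_width: 36.6
clock: 5.4
position: [443.1, 177.4, 4.6]
ee_rot: [0.662, 0.749, 0.001, 0.0]
contact_force: [0.7, -1.7, 5.6]
gripper_width: 25.3
t 5.4 pos [443.1 177.4   4.6] psi 97.1 q1 41.0 q6 -124.0 w 25.3 F [ 0.7 -1.7  5.6]
tool delta [-2.1 -3.7  2.6] tilt [0.0021 0.0013] rz total -0.001 (before: rotate after shift)
delta if rotated first [-2.1 -3.7  2.6] rotvec [ 0.002 -0.001 -0.001]
```

View pics/w5.png

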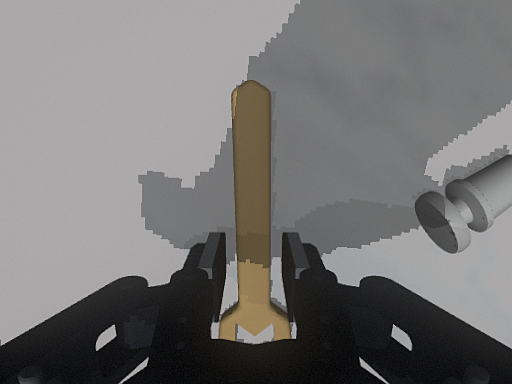

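```bash
python3 -m jog '[{"hand":10,"dx":0,"dy":0,"dz":0,"rx":0,"ry":0,"rz":0},{"hand":10,"dx":0,"dy":0,"dz":0,"rx":0,"ry":0,"rz":0}]'
python3 - <<'E'
from h import *
go(439.7,174.9,2,97.1)
snap('wrist','w6.png')
E
```

```text
clock: 5.62
position: [443.1, 177.4, 4.6]
ee_rot: [0.662, 0.749, 0.001, 0.0]
contact_force: [0.9, -2.2, 6.0]
gripper_width: 25.0
t 5.62 pos [443.1 177.4   4.6] psi 97.1 q1 41.0 q6 -124.0 w 25.0 F [ 0.9 -2.2  6. ]
tool delta [-2.1 -3.7  2.6] tilt [0.002 0.001] rz total -0.001 (before: rotate after shift)
delta if rotated first [-2.1 -3.7  2.6] rotvec [ 0.002 -0.001 -0.001]
```

View pics/w6.png

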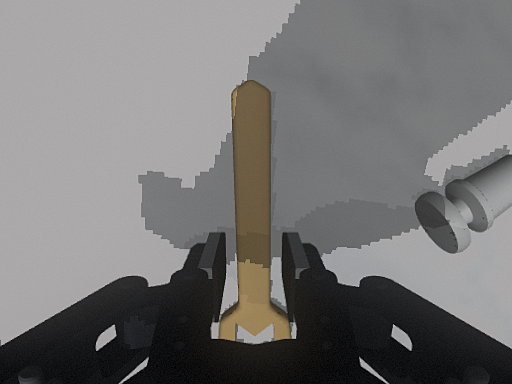

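```bash
python3 -m jog '[{"hand":10,"dx":0,"dy":0,"dz":-10,"rx":0,"ry":0,"rz":0},{"hand":10,"dx":0,"dy":0,"dz":-20,"rx":0,"ry":0,"rz":0},{"hand":10,"dx":0,"dy":0,"dz":-20,"rx":0,"ry":0,"rz":0},{"hand":10,"dx":0,"dy":0,"dz":0,"rx":0,"ry":0,"rz":0}]'
python3 - <<'E'
from h import *
go(439.7,174.9,2,97.1)
snap('wrist','w7.png')
E
```

```text
clock: 6.0
position: [444.4, 178.9, 56.8]
ee_rot: [0.662, 0.749, 0.004, 0.001]
contact_force: [0.4, 1.3, 0.1]
gripper_width: 25.1
t 6.0 pos [444.4 178.9  56.8] psi 97.1 q1 41.0 q6 -124.0 w 25.1 F [0.4 1.3 0.1]
tool delta [-3.6 -5.5 54.7] tilt [0.0065 0.0051] rz total -0.000 (before: rotate after shift)
delta if rotated first [-3.4 -5.2 54.8] rotvec [ 0.007 -0.004 -0.   ]
```

View pics/w7.png

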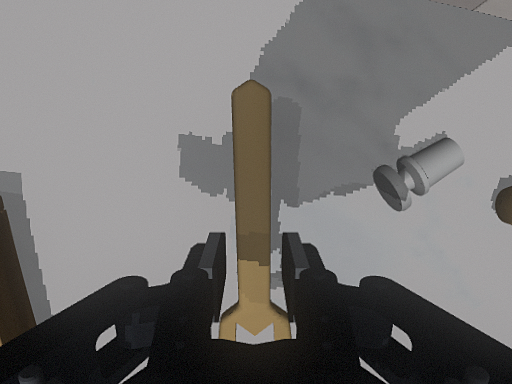

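Run:
```python
from h import *
d=snap('top','t8.png')
e=d['img'][130:230,215:335,::-1]
cv2.imwrite('pics/c8.png',cv2.resize(e,(720,600),interpolation=cv2.INTER_CUBIC))
```

```text
(no output)
```

View pics/c8.png

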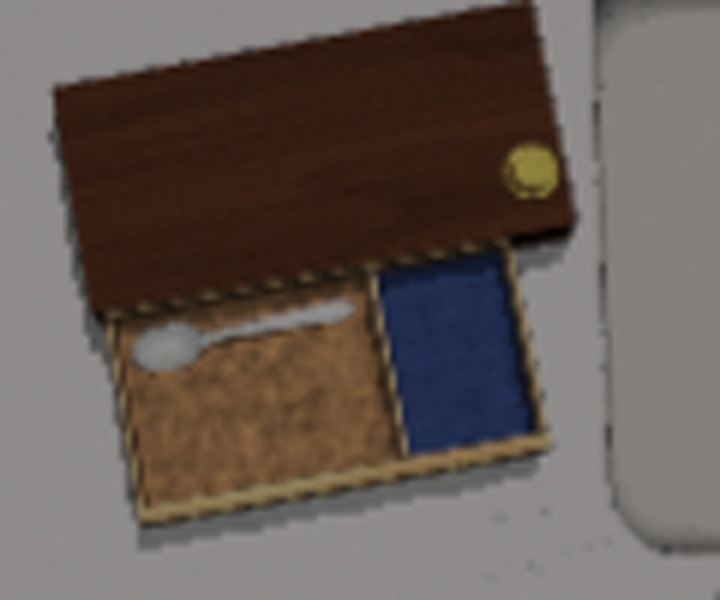

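Run:
```python
from h import *
d=np.load('pics/t8.png.npz')
f=lambda L,z: plane(d,np.array(L)/6+np.array([215,130])-.4,z)[:,:2]
F=f([(140,522),(549,446)],56); print('front',F.round(1),np.linalg.norm(F[0]-F[1]))
R=f([(55,88),(532,3),(576,220),(98,310)],64); print('roof',R.round(1),R.mean(0))
yaw=np.arctan2(*(F[0]-F[1])[[1,0]])-np.pi/2; print('yaw',np.degrees(yaw), np.degrees(np.arctan2(*(R[0]-R[1])[[1,0]])-np.pi/2))
yaw=np.radians(8.8)
cx=np.array([np.cos(yaw),np.sin(yaw)]);cy=np.array([-cx[1],cx[0]])
fc=F.mean(0); print('front centre',fc)
# caddy origin from front: front centre = O -198 cx + 20 cy
print('O from front',fc+198*cx-20*cy)
# button in caddy frame
O=R.mean(0); print('front in caddy',(F-O)@np.c_[cx,cy])
B=f([(377,268),(388,442),(530,430),(510,250)],44);print('rim blue in front frame',((B-fc)@np.c_[cx,cy]).round(1))
B=f([(413,452),(528,433)],15);print('floor front corners',((B-fc)@np.c_[cx,cy]).round(1))
for n,x,y in(('ut',64,42),('st',64,-80.5)): print(n,fc+x*cx+y*cy)
```

```text
front [[ 452.2   25.2]
 [ 491.4 -218. ]] 246.26326657321144
roof [[ 713.7   71.6]
 [ 758.4 -216.6]
 [ 625.2 -238.1]
 [ 578.3   47.5]] [668.93678406 -83.90403194]
yaw 9.14638749868566 8.818525954123027
front centre [471.79825868 -96.40039911]
O from front [670.52719493 -85.87377116]
front in caddy [[-197.47405339  140.93952058]
 [-195.98525268 -105.31924564]]
rim blue in front frame [[ 125.6  -42.6]
 [  21.   -30.1]
 [  13.1 -114.9]
 [ 122.2 -123.3]]
floor front corners [[  14.9  -45.1]
 [  13.8 -116. ]]
ut [528.61946997 -45.10371357]
st [ 547.36023491 -166.1616903 ]
```

```bash
python3 -m jog '[{"hand":10,"dx":0,"dy":0,"dz":-20,"rx":0,"ry":0,"rz":-0.12},{"hand":10,"dx":0,"dy":0,"dz":-20,"rx":0,"ry":0,"rz":-0.12},{"hand":10,"dx":0,"dy":0,"dz":-20,"rx":0,"ry":0,"rz":-0.12},{"hand":10,"dx":0,"dy":0,"dz":0,"rx":0,"ry":0,"rz":-0.12},{"hand":10,"dx":0,"dy":0,"dz":0,"rx":0,"ry":0,"rz":-0.12}]';
python3 -m jog '[{"hand":10,"dx":0,"dy":0,"dz":0,"rx":0,"ry":0,"rz":-0.12},{"hand":10,"dx":0,"dy":0,"dz":0,"rx":0,"ry":0,"rz":-0.12},{"hand":10,"dx":0,"dy":0,"dz":0,"rx":0,"ry":0,"rz":-0.12},{"hand":10,"dx":0,"dy":0,"dz":0,"rx":0,"ry":0,"rz":-0.12},{"hand":10,"dx":0,"dy":0,"dz":0,"rx":0,"ry":0,"rz":-0.12}]';
python3 -m jog '[{"hand":10,"dx":0,"dy":0,"dz":0,"rx":0,"ry":0,"rz":-0.12},{"hand":10,"dx":0,"dy":0,"dz":0,"rx":0,"ry":0,"rz":-0.12},{"hand":10,"dx":0,"dy":0,"dz":0,"rx":0,"ry":0,"rz":-0.12},{"hand":10,"dx":0,"dy":0,"dz":0,"rx":0,"ry":0,"rz":-0.04}]'
python3 - <<'E'
from h import *
go(517.2,-43,100,189)
E
```

```text
clock: 6.52
position: [442.3, 177.4, 113.4]
ee_rot: [0.409, 0.913, 0.001, 0.0]
contact_force: [0.2, 0.1, -1.0]
gripper_width: 25.4
clock: 6.93
position: [441.4, 176.7, 111.9]
ee_rot: [0.121, 0.993, -0.001, -0.001]
contact_force: [0.3, -0.8, -0.9]
gripper_width: 25.1
clock: 7.27
position: [441.5, 176.7, 111.9]
ee_rot: [-0.078, 0.997, -0.001, -0.001]
contact_force: [0.1, -0.1, -1.2]
gripper_width: 25.5
t 7.27 pos [441.5 176.7 111.9] psi -171.0 q1 41.0 q6 -32.0 w 25.5 F [ 0.1 -0.1 -1.2]
tool delta [ -40.6 -228.8   12. ] tilt [-0.0023 -0.0013] rz total -0.001 (before: rotate after shift)
delta if rotated first [ -40.4 -228.9   11.9] rotvec [-0.001 -0.003 -0.001]
```

```bash
python3 -m jog '[{"hand":10,"dx":-7,"dy":-37,"dz":0,"rx":0,"ry":0,"rz":0},{"hand":10,"dx":-7,"dy":-38,"dz":0,"rx":0,"ry":0,"rz":0},{"hand":10,"dx":-7,"dy":-38,"dz":0,"rx":0,"ry":0,"rz":0},{"hand":10,"dx":-7,"dy":-38,"dz":0,"rx":0,"ry":0,"rz":0},{"hand":10,"dx":-7,"dy":-38,"dz":0,"rx":0,"ry":0,"rz":0}]';
python3 -m jog '[{"hand":10,"dx":-5,"dy":-30,"dz":0,"rx":0,"ry":0,"rz":0},{"hand":10,"dx":0,"dy":-9,"dz":0,"rx":0,"ry":0,"rz":0},{"hand":10,"dx":0,"dy":0,"dz":0,"rx":0,"ry":0,"rz":0}]'
python3 - <<'E'
from h import *
go(517.2,-43,24,189)
snap('wrist','w9.png')
d=snap('side','s9.png')
cv2.imwrite('pics/s9c.png',cv2.resize(d['img'][120:280,140:340,::-1],(750,600)))
E
```

```text
clock: 7.68
position: [504.9, -6.0, 112.0]
ee_rot: [-0.076, 0.997, -0.0, -0.001]
contact_force: [-0.4, 0.4, -0.7]
gripper_width: 25.4
clock: 7.93
position: [515.7, -44.2, 111.7]
ee_rot: [-0.074, 0.997, -0.0, -0.001]
contact_force: [0.4, -0.0, -0.1]
gripper_width: 25.2
t 7.93 pos [515.7 -44.2 111.7] psi -171.5 q1 13.0 q6 -5.0 w 25.2 F [ 0.4 -0.  -0.1]
tool delta [-2.   0.9 87.7] tilt [-0.003  -0.0002] rz total -0.009 (before: rotate after shift)
delta if rotated first [-1.7  0.9 87.7] rotvec [ 0.    -0.003 -0.009]
```

View pics/w9.png

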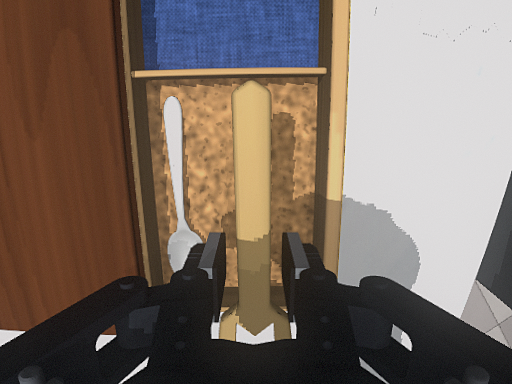

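View pics/s9c.png

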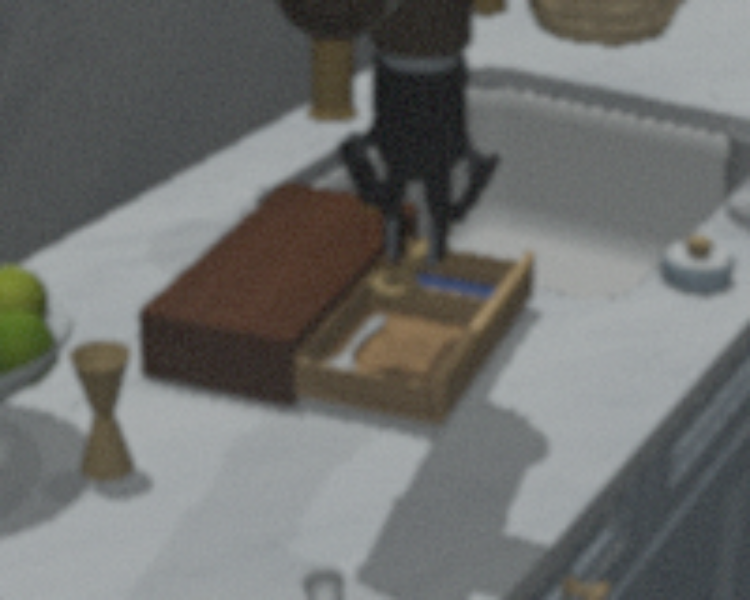

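Run:
```python
from h import *
s=arm.read_state(); d=wristpose(dict(np.load('pics/w9.png.npz')),s)
fc=np.array([472,-96.5]);a=np.radians(9);cx=np.array([np.cos(a),np.sin(a)]);cy=np.array([-cx[1],cx[0]])
ut=fc+68*cx+42*cy
for n,uv,z in(('tail',(251,82),111),('divider top near',(230,76),44),('divider top far',(230,69),44),('front inner rim',(328,150),56),('front inner lower',(322,110),44),('back rim inner',(145,130),44),('front outer',(349,100),56),('spoon handle',(172,100),20),('spoon bowl',(182,240),20)):
    print(n,((plane(d,[uv],z)[0,:2]-ut)@np.c_[cx,cy]).round(1))
```

```text
tail [-16.1 -69.6]
divider top near [ -3.3 -76.8]
divider top far [ -3.4 -80.8]
front inner rim [-61.  -33.9]
front inner lower [-58.9 -56.8]
back rim inner [ 50.1 -45.5]
front outer [-71.9 -62.8]
spoon handle [ 37.7 -63.5]
spoon bowl [36.7 37.9]
```

```bash
python3 -m jog '[{"hand":10,"dx":-1,"dy":1,"dz":20,"rx":0,"ry":0,"rz":-0.009},{"hand":10,"dx":0,"dy":0,"dz":25,"rx":0,"ry":0,"rz":0},{"hand":10,"dx":0,"dy":0,"dz":22,"rx":0,"ry":0,"rz":0},{"hand":10,"dx":0,"dy":0,"dz":12,"rx":0,"ry":0,"rz":0},{"hand":10,"dx":0,"dy":0,"dz":7,"rx":0,"ry":0,"rz":0}]';
python3 -m jog '[{"hand":10,"dx":0,"dy":0,"dz":0,"rx":0,"ry":0,"rz":0},{"hand":38,"dx":0,"dy":0,"dz":0,"rx":0,"ry":0,"rz":0},{"hand":38,"dx":0,"dy":0,"dz":0,"rx":0,"ry":0,"rz":0},{"hand":38,"dx":0,"dy":0,"dz":0,"rx":0,"ry":0,"rz":0}]'
python3 - <<'E'
from h import *
go(517.2,-43,24,189)
snap('wrist','w10.png')
E
```

```text
clock: 8.45
position: [515.5, -39.7, 25.3]
ee_rot: [-0.081, 0.997, -0.0, -0.002]
contact_force: [-0.1, 0.2, -1.8]
gripper_width: 25.4
clock: 8.78
position: [518.1, -40.5, 28.5]
ee_rot: [-0.081, 0.997, 0.0, 0.001]
contact_force: [-0.1, 0.3, 0.1]
gripper_width: 38.4
t 8.78 pos [518.1 -40.5  28.5] psi -170.7 q1 13.0 q6 -4.0 w 38.4 F [-0.1  0.3  0.1]
tool delta [ 1.3 -2.3  4.5] tilt [0.0026 0.0005] rz total 0.005 (before: rotate after shift)
delta if rotated first [ 1.3 -2.3  4.5] rotvec [0.    0.003 0.005]
```

View pics/w10.png

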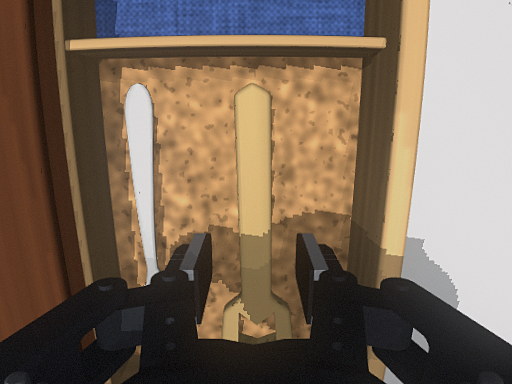

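```bash
python3 -m jog '[{"hand":38,"dx":0,"dy":0,"dz":-20,"rx":0,"ry":0,"rz":0},{"hand":38,"dx":0,"dy":0,"dz":-35,"rx":0,"ry":0,"rz":0},{"hand":38,"dx":0,"dy":0,"dz":-35,"rx":0,"ry":0,"rz":0},{"hand":60,"dx":0,"dy":0,"dz":-10,"rx":0,"ry":0,"rz":0}]'
python3 - <<'E'
from h import *
go(403,272.5,110,216.2)
E
```

```text
clock: 9.17
position: [520.6, -40.8, 133.4]
ee_rot: [-0.081, 0.997, 0.0, 0.006]
contact_force: [1.6, 0.6, -0.4]
gripper_width: 48.7
t 9.17 pos [520.6 -40.8 133.4] psi -170.7 q1 13.0 q6 -4.0 w 48.7 F [ 1.6  0.6 -0.4]
tool delta [ 65.7 328.1  22.4] tilt [0.0112 0.0009] rz total -0.470 (before: rotate after shift)
delta if rotated first [-90.1 322.2  23.4] rotvec [-0.003  0.011 -0.47 ]
```

```bash
python3 -m jog '[{"hand":60,"dx":7,"dy":36,"dz":0,"rx":0,"ry":0,"rz":0},{"hand":60,"dx":7,"dy":36,"dz":0,"rx":0,"ry":0,"rz":0},{"hand":60,"dx":7,"dy":36,"dz":0,"rx":0,"ry":0,"rz":0},{"hand":60,"dx":7,"dy":36,"dz":0,"rx":0,"ry":0,"rz":0},{"hand":60,"dx":7,"dy":36,"dz":0,"rx":0,"ry":0,"rz":0}]';
python3 -m jog '[{"hand":60,"dx":7,"dy":36,"dz":0,"rx":0,"ry":0,"rz":0},{"hand":60,"dx":7,"dy":36,"dz":0,"rx":0,"ry":0,"rz":-0.117},{"hand":60,"dx":0,"dy":0,"dz":0,"rx":0,"ry":0,"rz":-0.117},{"hand":60,"dx":0,"dy":0,"dz":0,"rx":0,"ry":0,"rz":-0.117},{"hand":60,"dx":0,"dy":0,"dz":0,"rx":0,"ry":0,"rz":-0.117}]'
python3 - <<'E'
from h import *
s=arm.read_state()
d=wristpose(snap('wrist','w11.png'),s);np.savez('pics/w11.npz',**d)
go(403,272.5,8,216.2)
E
```

```text
clock: 9.58
position: [453.2, 132.4, 128.1]
ee_rot: [-0.08, 0.997, 0.001, 0.001]
contact_force: [1.1, -0.8, 0.6]
gripper_width: 59.8
clock: 10.0
position: [428.2, 201.0, 127.9]
ee_rot: [-0.313, 0.95, 0.0, 0.001]
contact_force: [-0.4, -0.3, -0.3]
gripper_width: 60.0
t 10.05 pos [428.3 200.6 127.9] psi -143.4 q1 45.0 q6 -8.0 w 59.9 F [ 0.2  0.2 -0.4]
tool delta [-22.5  72.8 119.9] tilt [0.0009 0.0011] rz total 0.008 (before: rotate after shift)
delta if rotated first [-22.1  73.  119.9] rotvec [0.    0.001 0.008]
```

View pics/w11.png

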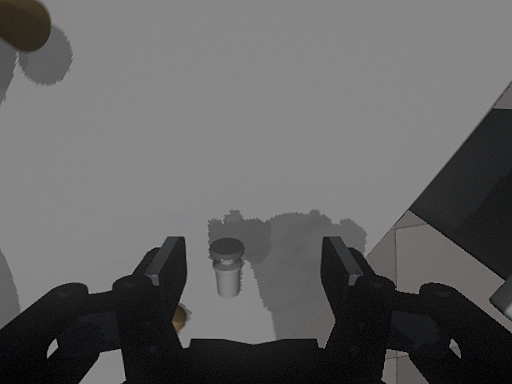

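```bash
python3 -m jog '[{"hand":60,"dx":-7,"dy":24,"dz":10,"rx":0,"ry":0,"rz":0},{"hand":60,"dx":-7,"dy":24,"dz":20,"rx":0,"ry":0,"rz":0},{"hand":60,"dx":-7,"dy":24,"dz":20,"rx":0,"ry":0,"rz":0},{"hand":60,"dx":-1,"dy":0,"dz":10,"rx":0,"ry":0,"rz":0},{"hand":60,"dx":0,"dy":0,"dz":0,"rx":0,"ry":0,"rz":0}]'
python3 - <<'E'
from h import *
s=arm.read_state()
snap('wrist','w12.png')
go(403,272.5,8,216.2)
E
```

```text
clock: 10.47
position: [402.7, 270.9, 65.6]
ee_rot: [-0.309, 0.951, -0.001, -0.002]
contact_force: [0.6, -0.5, -1.0]
gripper_width: 59.8
t 10.52 pos [403.4 270.8  66.7] psi -144.0 q1 53.0 q6 -17.0 w 59.9 F [-0.  -0.1  0.3]
tool delta [-0.8  1.6 58.7] tilt [-0.0013 -0.0017] rz total -0.004 (before: rotate after shift)
delta if rotated first [-0.7  1.6 58.7] rotvec [-0.001 -0.002 -0.004]
```

View pics/w12.png

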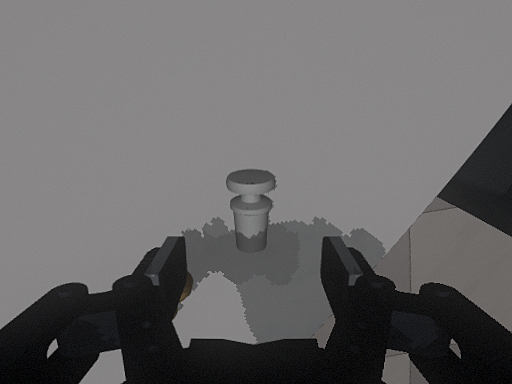

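```bash
python3 -m jog '[{"hand":60,"dx":0,"dy":1,"dz":20,"rx":0,"ry":0,"rz":0},{"hand":60,"dx":0,"dy":0,"dz":20,"rx":0,"ry":0,"rz":0},{"hand":60,"dx":0,"dy":0,"dz":12,"rx":0,"ry":0,"rz":0},{"hand":60,"dx":0,"dy":0,"dz":6,"rx":0,"ry":0,"rz":0},{"hand":5,"dx":0,"dy":0,"dz":0,"rx":0,"ry":0,"rz":0}]';
python3 -m jog '[{"hand":5,"dx":0,"dy":0,"dz":0,"rx":0,"ry":0,"rz":0},{"hand":5,"dx":0,"dy":0,"dz":0,"rx":0,"ry":0,"rz":0},{"hand":5,"dx":0,"dy":0,"dz":0,"rx":0,"ry":0,"rz":0},{"hand":5,"dx":0,"dy":0,"dz":0,"rx":0,"ry":0,"rz":0},{"hand":5,"dx":0,"dy":0,"dz":0,"rx":0,"ry":0,"rz":0}]'
python3 - <<'E'
from h import *
snap('wrist','w13.png')
go(403,272.5,8,216.2)
E
```

```text
clock: 10.93
position: [403.4, 271.2, 9.2]
ee_rot: [-0.308, 0.951, -0.0, -0.0]
contact_force: [0.1, 0.1, 0.2]
gripper_width: 49.0
clock: 11.35
position: [404.0, 272.3, 10.8]
ee_rot: [-0.309, 0.951, 0.0, 0.001]
contact_force: [-0.3, -1.9, 6.9]
gripper_width: 22.2
t 11.4 pos [404.  272.3  10.8] psi -143.9 q1 53.0 q6 -17.0 w 21.8 F [-0.6 -2.2  5.9]
tool delta [0.7 0.7 2.8] tilt [0.0018 0.0015] rz total -0.002 (before: rotate after shift)
delta if rotated first [0.7 0.7 2.8] rotvec [ 0.     0.002 -0.002]
```

View pics/w13.png

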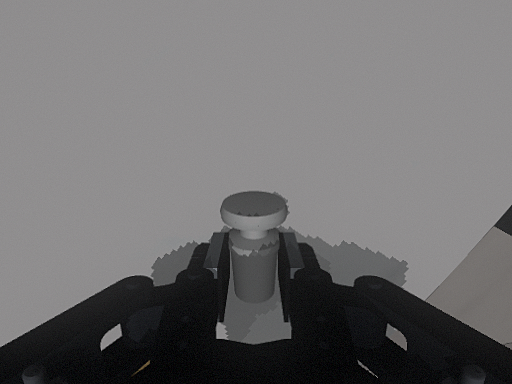

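```bash
python3 -m jog '[{"hand":5,"dx":0,"dy":0,"dz":-15,"rx":0,"ry":0,"rz":0},{"hand":5,"dx":0,"dy":0,"dz":-35,"rx":0,"ry":0,"rz":0.117},{"hand":5,"dx":0,"dy":0,"dz":-35,"rx":0,"ry":0,"rz":0.117},{"hand":5,"dx":0,"dy":0,"dz":-25,"rx":0,"ry":0,"rz":0.117},{"hand":5,"dx":0,"dy":0,"dz":0,"rx":0,"ry":0,"rz":0.117}]';
python3 -m jog '[{"hand":5,"dx":0,"dy":0,"dz":0,"rx":0,"ry":0,"rz":0.006}]'
python3 - <<'E'
from h import *
go(565,-159.2,110,189)
E
```

```text
clock: 11.82
position: [406.0, 274.8, 125.5]
ee_rot: [-0.078, 0.997, 0.004, 0.005]
contact_force: [0.0, 0.3, -0.5]
gripper_width: 21.7
clock: 11.9
position: [403.9, 272.9, 121.7]
ee_rot: [-0.076, 0.997, 0.002, 0.002]
contact_force: [-0.3, -0.2, -1.2]
gripper_width: 21.7
t 11.9 pos [403.9 272.9 121.7] psi -171.3 q1 53.0 q6 -44.0 w 21.7 F [-0.3 -0.2 -1.2]
tool delta [ -93.5 -451.6   10.2] tilt [0.0033 0.0047] rz total -0.005 (before: rotate after shift)
delta if rotated first [ -91.5 -451.9   11.7] rotvec [ 0.004  0.004 -0.005]
```

```bash
python3 -m jog '[{"hand":5,"dx":-8,"dy":-37,"dz":0,"rx":0,"ry":0,"rz":0},{"hand":5,"dx":-8,"dy":-38,"dz":0,"rx":0,"ry":0,"rz":0},{"hand":5,"dx":-8,"dy":-38,"dz":0,"rx":0,"ry":0,"rz":0},{"hand":5,"dx":-8,"dy":-38,"dz":0,"rx":0,"ry":0,"rz":0},{"hand":5,"dx":-8,"dy":-38,"dz":0,"rx":0,"ry":0,"rz":0}]';
python3 -m jog '[{"hand":5,"dx":-8,"dy":-38,"dz":0,"rx":0,"ry":0,"rz":0},{"hand":5,"dx":-8,"dy":-38,"dz":0,"rx":0,"ry":0,"rz":0},{"hand":5,"dx":-8,"dy":-38,"dz":0,"rx":0,"ry":0,"rz":0},{"hand":5,"dx":-8,"dy":-38,"dz":0,"rx":0,"ry":0,"rz":0},{"hand":5,"dx":-8,"dy":-38,"dz":0,"rx":0,"ry":0,"rz":0}]'
python3 - <<'E'
from h import *
go(565,-159.2,110,189)
E
```

```text
clock: 12.32
position: [471.5, 89.4, 118.6]
ee_rot: [-0.079, 0.997, -0.0, -0.001]
contact_force: [1.5, 1.1, -0.7]
gripper_width: 21.8
clock: 12.73
position: [540.4, -92.2, 118.3]
ee_rot: [-0.079, 0.997, 0.0, -0.001]
contact_force: [1.2, 1.3, 0.2]
gripper_width: 21.7
t 12.73 pos [540.4 -92.2 118.3] psi -171.0 q1 7.0 q6 2.0 w 21.7 F [1.2 1.3 0.2]
tool delta [-13.8 -70.1   8.2] tilt [-0.0021  0.0002] rz total 0.001 (before: rotate after shift)
delta if rotated first [-13.8 -70.1   8.3] rotvec [ 0.    -0.002  0.001]
```

```bash
python3 -m jog '[{"hand":5,"dx":-7,"dy":-37,"dz":0,"rx":0,"ry":0,"rz":0},{"hand":5,"dx":-7,"dy":-31,"dz":0,"rx":0,"ry":0,"rz":0},{"hand":5,"dx":0,"dy":0,"dz":0,"rx":0,"ry":0,"rz":0}]'
python3 - <<'E'
from h import *
snap('wrist','w14.png')
go(565,-159.2,30,189)
E
```

```text
clock: 12.98
position: [566.1, -159.9, 117.8]
ee_rot: [-0.076, 0.997, -0.0, -0.0]
contact_force: [1.0, 1.3, -1.4]
gripper_width: 21.7
t 13.03 pos [ 564.9 -157.9  117.6] psi -171.2 q1 0.0 q6 9.0 w 21.5 F [-0.4  1.  -0.4]
tool delta [-0.1 -1.4 87.6] tilt [-0.0023  0.0002] rz total -0.004 (before: rotate after shift)
delta if rotated first [ 0.1 -1.3 87.6] rotvec [ 0.001 -0.002 -0.004]
```

View pics/w14.png

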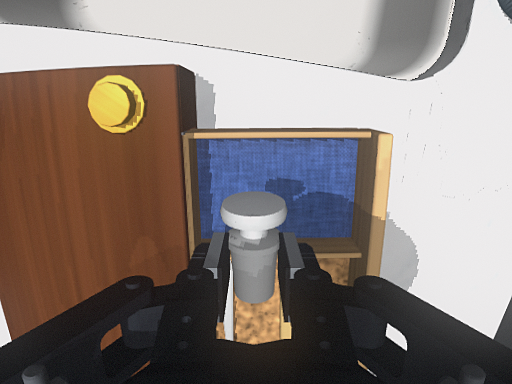

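Run:
```python
from h import *
s=arm.read_state(); d=wristpose(dict(np.load('pics/w14.png.npz')),s)
fc=np.array([472,-96.5]);a=np.radians(9);cx=np.array([np.cos(a),np.sin(a)]);cy=np.array([-cx[1],cx[0]])
st=fc+68*cx-80.5*cy
print('tcp',((s['position'][:2]-st)@np.c_[cx,cy]).round(1))
for n,uv,z in(('divider bin side',(330,247),44),('end wall in',(280,138),44),('front in',(374,180),56),('back in',(194,180),44),('roof edge',(189,180),64),('head end',(254,195),112)):
    print(n,((plane(d,[uv],z)[0,:2]-st)@np.c_[cx,cy]).round(1))
```

```text
tcp [14.2  5.4]
divider bin side [-39.2  36.3]
end wall in [ -3.1 -38.7]
front in [-61.5 -14.1]
back in [ 52.6 -11.7]
roof edge [ 52.1 -16.3]
head end [ 13.6 -20.1]
```

```bash
python3 -m jog '[{"hand":5,"dx":4,"dy":-3,"dz":20,"rx":0,"ry":0,"rz":-0.004},{"hand":5,"dx":0,"dy":0,"dz":25,"rx":0,"ry":0,"rz":0},{"hand":5,"dx":0,"dy":0,"dz":22,"rx":0,"ry":0,"rz":0},{"hand":5,"dx":0,"dy":0,"dz":13,"rx":0,"ry":0,"rz":0},{"hand":5,"dx":0,"dy":0,"dz":6,"rx":0,"ry":0,"rz":0}]';
python3 -m jog '[{"hand":5,"dx":0,"dy":0,"dz":0,"rx":0,"ry":0,"rz":0},{"hand":34,"dx":0,"dy":0,"dz":0,"rx":0,"ry":0,"rz":0},{"hand":34,"dx":0,"dy":0,"dz":0,"rx":0,"ry":0,"rz":0},{"hand":34,"dx":0,"dy":0,"dz":0,"rx":0,"ry":0,"rz":0}]'
python3 - <<'E'
from h import *
snap('wrist','w15.png')
go(565,-159.2,30,189)
E
```

```text
clock: 13.45
position: [559.1, -157.9, 30.3]
ee_rot: [-0.081, 0.997, 0.001, -0.003]
contact_force: [0.1, 0.0, -0.2]
gripper_width: 22.2
clock: 13.78
position: [562.6, -158.7, 34.6]
ee_rot: [-0.08, 0.997, -0.0, 0.001]
contact_force: [-0.1, 0.3, 0.7]
gripper_width: 33.8
t 13.83 pos [ 562.5 -158.7   34.6] psi -170.9 q1 0.0 q6 9.0 w 34.3 F [ 0.5  0.8 -0.8]
tool delta [-2.4 -0.9  4.6] tilt [ 0.0025 -0.0001] rz total 0.002 (before: rotate after shift)
delta if rotated first [-2.4 -0.9  4.6] rotvec [-0.     0.002  0.002]
```

View pics/w15.png

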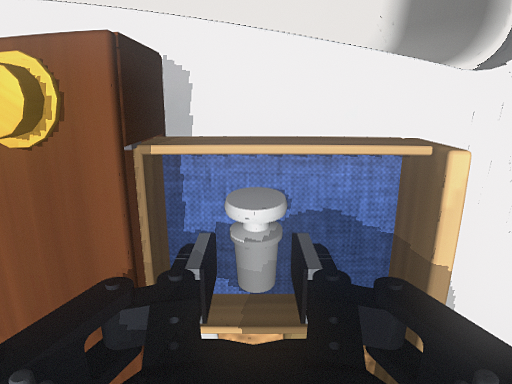

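```bash
python3 -m jog '[{"hand":34,"dx":0,"dy":0,"dz":-20,"rx":0,"ry":0,"rz":0},{"hand":34,"dx":0,"dy":0,"dz":-35,"rx":0,"ry":0,"rz":0},{"hand":34,"dx":0,"dy":0,"dz":-35,"rx":0,"ry":0,"rz":0},{"hand":60,"dx":4,"dy":18,"dz":0,"rx":0,"ry":0,"rz":0},{"hand":60,"dx":8,"dy":37,"dz":0,"rx":0,"ry":0,"rz":0}]'
python3 - <<'E'
from h import *
go(415.2,370,110,183.5)
E
```

```text
clock: 14.25
position: [544.2, -107.9, 126.8]
ee_rot: [-0.078, 0.997, -0.0, 0.004]
contact_force: [0.5, 0.7, -0.0]
gripper_width: 57.1
t 14.25 pos [ 544.2 -107.9  126.8] psi -171.1 q1 6.0 q6 3.0 w 57.1 F [ 0.5  0.7 -0. ]
tool delta [ 53.7 492.1  15.6] tilt [ 0.009  -0.0002] rz total 0.094 (before: rotate after shift)
delta if rotated first [ 99.6 484.9  16.8] rotvec [-0.001  0.009  0.094]
```

```bash
python3 -m jog '[{"hand":60,"dx":4,"dy":37,"dz":0,"rx":0,"ry":0,"rz":0},{"hand":60,"dx":4,"dy":37,"dz":0,"rx":0,"ry":0,"rz":0},{"hand":60,"dx":4,"dy":37,"dz":0,"rx":0,"ry":0,"rz":0},{"hand":60,"dx":4,"dy":37,"dz":0,"rx":0,"ry":0,"rz":0},{"hand":60,"dx":4,"dy":37,"dz":0,"rx":0,"ry":0,"rz":0}]';
python3 -m jog '[{"hand":60,"dx":4,"dy":37,"dz":0,"rx":0,"ry":0,"rz":0},{"hand":60,"dx":4,"dy":37,"dz":0,"rx":0,"ry":0,"rz":0},{"hand":60,"dx":4,"dy":37,"dz":0,"rx":0,"ry":0,"rz":0},{"hand":60,"dx":4,"dy":37,"dz":0,"rx":0,"ry":0,"rz":0},{"hand":60,"dx":4,"dy":37,"dz":0,"rx":0,"ry":0,"rz":0.094}]'
python3 - <<'E'
from h import *
go(415.2,370,110,183.5)
E
```

```text
clock: 14.67
position: [491.6, 74.7, 124.4]
ee_rot: [-0.079, 0.997, 0.0, 0.001]
contact_force: [2.0, 0.5, 0.3]
gripper_width: 60.1
clock: 15.08
position: [442.4, 254.5, 124.4]
ee_rot: [-0.032, 0.999, 0.001, 0.001]
contact_force: [1.1, 0.0, 0.3]
gripper_width: 60.3
t 15.08 pos [442.4 254.5 124.4] psi -176.3 q1 48.0 q6 -44.0 w 60.3 F [1.1 0.  0.3]
tool delta [ 19.8 117.   14.5] tilt [0.0015 0.0015] rz total 0.003 (before: rotate after shift)
delta if rotated first [ 20.1 117.   14.4] rotvec [0.001 0.002 0.003]
```

```bash
python3 -m jog '[{"hand":60,"dx":7,"dy":37,"dz":10,"rx":0,"ry":0,"rz":0},{"hand":60,"dx":7,"dy":40,"dz":20,"rx":0,"ry":0,"rz":0},{"hand":60,"dx":6,"dy":39,"dz":20,"rx":0,"ry":0,"rz":0},{"hand":60,"dx":0,"dy":0,"dz":10,"rx":0,"ry":0,"rz":0},{"hand":60,"dx":0,"dy":0,"dz":0,"rx":0,"ry":0,"rz":0}]'
python3 - <<'E'
from h import *
s=arm.read_state()
snap('wrist','w16.png')
go(415.2,370,8,183.5)
E
```

```text
clock: 15.5
position: [415.2, 362.3, 64.1]
ee_rot: [-0.034, 0.999, -0.001, -0.001]
contact_force: [-0.4, -1.0, -0.4]
gripper_width: 60.3
t 15.55 pos [416.  361.5  65.4] psi -176.2 q1 58.0 q6 -54.0 w 60.0 F [-0.1 -1.3 -0.4]
tool delta [ 0.1  8.7 57.4] tilt [-0.0014 -0.002 ] rz total 0.005 (before: rotate after shift)
delta if rotated first [ 0.3  8.6 57.4] rotvec [-0.002 -0.002  0.005]
```

View pics/w16.png

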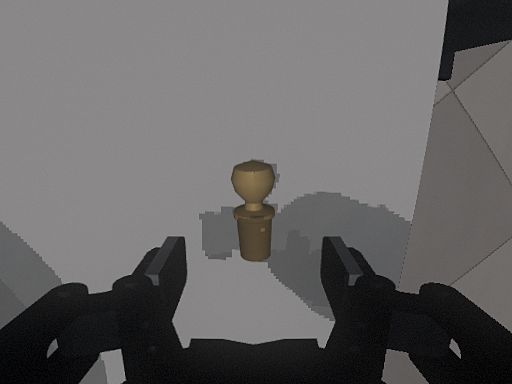

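```bash
python3 -m jog '[{"hand":60,"dx":0,"dy":8,"dz":20,"rx":0,"ry":0,"rz":0},{"hand":60,"dx":0,"dy":0,"dz":20,"rx":0,"ry":0,"rz":0},{"hand":60,"dx":0,"dy":0,"dz":12,"rx":0,"ry":0,"rz":0},{"hand":60,"dx":0,"dy":0,"dz":5,"rx":0,"ry":0,"rz":0},{"hand":5,"dx":0,"dy":0,"dz":0,"rx":0,"ry":0,"rz":0}]';
python3 -m jog '[{"hand":5,"dx":0,"dy":0,"dz":0,"rx":0,"ry":0,"rz":0},{"hand":5,"dx":0,"dy":0,"dz":0,"rx":0,"ry":0,"rz":0},{"hand":5,"dx":0,"dy":0,"dz":0,"rx":0,"ry":0,"rz":0},{"hand":5,"dx":0,"dy":0,"dz":0,"rx":0,"ry":0,"rz":0},{"hand":5,"dx":0,"dy":0,"dz":0,"rx":0,"ry":0,"rz":0}]';
python3 -m jog '[{"hand":5,"dx":0,"dy":0,"dz":-15,"rx":0,"ry":0,"rz":0},{"hand":5,"dx":0,"dy":0,"dz":-35,"rx":0,"ry":0,"rz":-0.05},{"hand":5,"dx":0,"dy":0,"dz":-35,"rx":0,"ry":0,"rz":-0.05},{"hand":5,"dx":0,"dy":0,"dz":-30,"rx":0,"ry":0,"rz":0},{"hand":5,"dx":0,"dy":0,"dz":0,"rx":0,"ry":0,"rz":0}]'
python3 - <<'E'
from h import *
s=arm.read_state()
snap('wrist','w17.png')
go(525.5,-158,110,189)
E
```

```text
clock: 15.97
position: [416.6, 368.4, 9.2]
ee_rot: [-0.032, 0.999, -0.0, -0.0]
contact_force: [-0.1, 0.3, -0.3]
gripper_width: 49.1
clock: 16.38
position: [416.8, 370.0, 10.7]
ee_rot: [-0.033, 0.999, 0.001, 0.001]
contact_force: [-1.2, -1.4, 5.5]
gripper_width: 19.4
clock: 16.8
position: [419.1, 373.1, 131.4]
ee_rot: [-0.083, 0.997, 0.005, 0.005]
contact_force: [-0.0, 1.2, -0.6]
gripper_width: 19.6
t 16.85 pos [417.8 371.7 128.3] psi -170.5 q1 58.0 q6 -49.0 w 19.2 F [ 0.2 -0.5 -0.6]
tool delta [ -18.9 -540.4   14.7] tilt [0.0055 0.0079] rz total 0.008 (before: rotate after shift)
delta if rotated first [ -23.6 -540.1   18.3] rotvec [0.007 0.007 0.008]
```

View pics/w17.png

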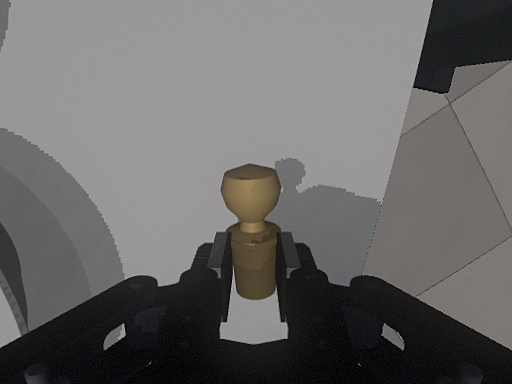

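```bash
python3 -m jog '[{"hand":5,"dx":-1,"dy":-37,"dz":0,"rx":0,"ry":0,"rz":0.008},{"hand":5,"dx":-1,"dy":-37,"dz":0,"rx":0,"ry":0,"rz":0},{"hand":5,"dx":-1,"dy":-37,"dz":0,"rx":0,"ry":0,"rz":0},{"hand":5,"dx":-1,"dy":-37,"dz":0,"rx":0,"ry":0,"rz":0},{"hand":5,"dx":-1,"dy":-37,"dz":0,"rx":0,"ry":0,"rz":0}]';
python3 -m jog '[{"hand":5,"dx":-1,"dy":-37,"dz":0,"rx":0,"ry":0,"rz":0},{"hand":5,"dx":-1,"dy":-37,"dz":0,"rx":0,"ry":0,"rz":0},{"hand":5,"dx":-1,"dy":-37,"dz":0,"rx":0,"ry":0,"rz":0},{"hand":5,"dx":-1,"dy":-37,"dz":0,"rx":0,"ry":0,"rz":0},{"hand":5,"dx":-1,"dy":-37,"dz":0,"rx":0,"ry":0,"rz":0}]'
python3 - <<'E'
from h import *
go(520.8,-161.2,110,189)
E
```

```text
clock: 17.27
position: [449.7, 185.8, 123.2]
ee_rot: [-0.079, 0.997, -0.0, -0.001]
contact_force: [1.1, -0.8, -0.8]
gripper_width: 19.6
clock: 17.68
position: [483.6, 3.9, 123.3]
ee_rot: [-0.078, 0.997, 0.0, -0.001]
contact_force: [-0.1, 0.3, -0.0]
gripper_width: 19.2
t 17.68 pos [483.6   3.9 123.3] psi -171.0 q1 20.0 q6 -11.0 w 19.2 F [-0.1  0.3 -0. ]
tool delta [ -11.  -168.9   13.3] tilt [-0.0013 -0.0001] rz total -0.000 (before: rotate after shift)
delta if rotated first [ -11.  -168.9   13.3] rotvec [ 0.    -0.001 -0.   ]
```

```bash
python3 -m jog '[{"hand":5,"dx":-2,"dy":-37,"dz":0,"rx":0,"ry":0,"rz":0},{"hand":5,"dx":-3,"dy":-37,"dz":0,"rx":0,"ry":0,"rz":0},{"hand":5,"dx":-3,"dy":-37,"dz":0,"rx":0,"ry":0,"rz":0},{"hand":5,"dx":-3,"dy":-37,"dz":0,"rx":0,"ry":0,"rz":0},{"hand":5,"dx":0,"dy":-17,"dz":0,"rx":0,"ry":0,"rz":0}]';
python3 -m jog '[{"hand":5,"dx":0,"dy":0,"dz":10,"rx":0,"ry":0,"rz":0},{"hand":5,"dx":0,"dy":0,"dz":0,"rx":0,"ry":0,"rz":0}]'
python3 - <<'E'
from h import *
go(520.8,-161.2,38,189)
s=arm.read_state()
d=wristpose(snap('wrist','w18.png'),s)
fc=np.array([472,-96.5]);a=np.radians(9);cx=np.array([np.cos(a),np.sin(a)]);cy=np.array([-cx[1],cx[0]])
st=fc+68*cx-80.5*cy
print('tcp',((s['position'][:2]-st)@np.c_[cx,cy]).round(1))
np.savez('pics/w18.npz',**d)
E
```

```text
clock: 18.1
position: [521.1, -158.8, 123.0]
ee_rot: [-0.077, 0.997, -0.0, -0.0]
contact_force: [0.5, -0.4, -0.4]
gripper_width: 19.5
clock: 18.27
position: [518.9, -156.0, 111.2]
ee_rot: [-0.077, 0.997, 0.001, -0.003]
contact_force: [-1.1, 0.2, -1.4]
gripper_width: 19.1
t 18.27 pos [ 518.9 -156.   111.2] psi -171.2 q1 0.0 q6 8.0 w 19.1 F [-1.1  0.2 -1.4]
tool delta [-1.5 -5.5 73.2] tilt [-0.0052  0.0012] rz total -0.003 (before: rotate after shift)
delta if rotated first [-1.1 -5.4 73.2] rotvec [ 0.002 -0.005 -0.003]
tcp [-31.   14.4]
```

View pics/w18.png

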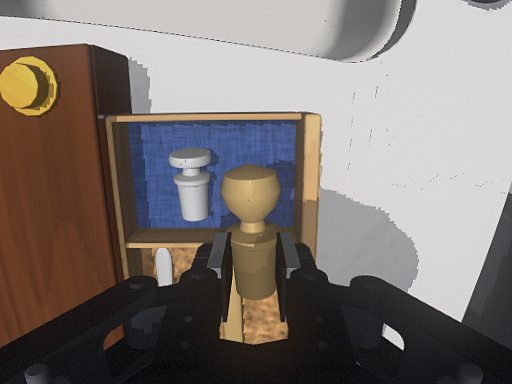

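Run:
```python
from h import *
d=dict(np.load('pics/w18.npz'))
fc=np.array([472,-96.5]);a=np.radians(9);cx=np.array([np.cos(a),np.sin(a)]);cy=np.array([-cx[1],cx[0]])
st=fc+68*cx-80.5*cy
for n,uv,z in(('divider in',(170,236),44),('end in',(200,120),44),('front in',(303,160),56),('back in',(127,160),44),('grey head',(190,157),30),('grey right edge',(211,200),28),('grey head right',(212,157),30),('grey tail',(195,218),26),('wood knob end',(250,166),112)):
    print(n,((plane(d,[uv],z)[0,:2]-st)@np.c_[cx,cy]).round(1))
```

```text
divider in [24.2 34.2]
end in [  0.8 -41.4]
front in [-60.8 -18.7]
back in [ 48.2 -17.2]
grey head [ 10.5 -16.5]
grey right edge [-2.2 13.9]
grey head right [ -4.1 -16.4]
grey tail [ 9.9 27.8]
wood knob end [-29.8 -25.7]
```

```bash
python3 -m jog '[{"hand":5,"dx":0,"dy":-5,"dz":0,"rx":0,"ry":0,"rz":-0.003},{"hand":5,"dx":0,"dy":-3,"dz":20,"rx":0,"ry":0,"rz":0},{"hand":5,"dx":0,"dy":0,"dz":20,"rx":0,"ry":0,"rz":0},{"hand":5,"dx":0,"dy":0,"dz":16,"rx":0,"ry":0,"rz":0},{"hand":5,"dx":0,"dy":0,"dz":8,"rx":0,"ry":0,"rz":0}]';
python3 -m jog '[{"hand":5,"dx":0,"dy":0,"dz":4,"rx":0,"ry":0,"rz":0},{"hand":5,"dx":0,"dy":0,"dz":0,"rx":0,"ry":0,"rz":0}]'
python3 - <<'E'
from h import *
go(520.8,-161.2,40,189)
snap('wrist','w19.png')
E
```

```text
clock: 18.73
position: [521.1, -162.3, 48.4]
ee_rot: [-0.081, 0.997, 0.0, -0.001]
contact_force: [-0.5, 0.0, -0.2]
gripper_width: 19.7
clock: 18.9
position: [522.1, -162.8, 45.7]
ee_rot: [-0.081, 0.997, 0.0, -0.001]
contact_force: [0.1, -0.1, -0.3]
gripper_width: 19.4
t 18.9 pos [ 522.1 -162.8   45.7] psi -170.8 q1 -0.0 q6 10.0 w 19.4 F [ 0.1 -0.1 -0.3]
tool delta [1.1 1.8 5.7] tilt [-0.001  -0.0001] rz total 0.004 (before: rotate after shift)
delta if rotated first [1.1 1.7 5.7] rotvec [ 0.    -0.001  0.004]
```

View pics/w19.png

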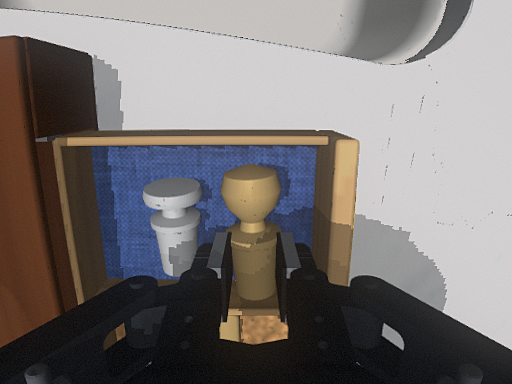

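```bash
python3 -m jog '[{"hand":5,"dx":0,"dy":0,"dz":5,"rx":0,"ry":0,"rz":0},{"hand":26,"dx":0,"dy":0,"dz":0,"rx":0,"ry":0,"rz":0},{"hand":26,"dx":0,"dy":0,"dz":0,"rx":0,"ry":0,"rz":0},{"hand":26,"dx":0,"dy":0,"dz":0,"rx":0,"ry":0,"rz":0}]';
python3 -m jog '[{"hand":26,"dx":0,"dy":0,"dz":-15,"rx":0,"ry":0,"rz":0},{"hand":26,"dx":0,"dy":0,"dz":-35,"rx":0,"ry":0,"rz":0},{"hand":0,"dx":0,"dy":0,"dz":-35,"rx":0,"ry":0,"rz":0},{"hand":0,"dx":0,"dy":0,"dz":-10,"rx":0,"ry":0,"rz":0},{"hand":0,"dx":0,"dy":0,"dz":0,"rx":0,"ry":0,"rz":0}]'
python3 - <<'E'
from h import *
go(520.8,-161.2,40,189)
snap('wrist','w20.png')
E
```

```text
clock: 19.28
position: [522.6, -163.4, 41.6]
ee_rot: [-0.08, 0.997, -0.0, 0.001]
contact_force: [0.1, -0.4, -0.5]
gripper_width: 25.9
clock: 19.7
position: [524.8, -163.7, 140.4]
ee_rot: [-0.08, 0.997, -0.001, 0.005]
contact_force: [0.3, -0.1, 0.2]
gripper_width: 0.2
t 19.7 pos [ 524.8 -163.7  140.4] psi -170.8 q1 -0.0 q6 10.0 w 0.2 F [ 0.3 -0.1  0.2]
tool delta [  4.4   3.3 100.3] tilt [ 0.0092 -0.0008] rz total 0.003 (before: rotate after shift)
delta if rotated first [  3.5   3.  100.4] rotvec [-0.002  0.009  0.003]
```

View pics/w20.png

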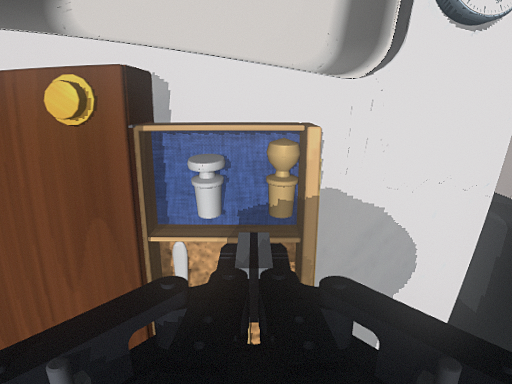

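```bash
python3 -m jog '[{"hand":0,"dx":16,"dy":8,"dz":0,"rx":0,"ry":0,"rz":0},{"hand":0,"dx":30,"dy":15,"dz":0,"rx":0,"ry":0,"rz":0},{"hand":0,"dx":30,"dy":15,"dz":0,"rx":0,"ry":0,"rz":0},{"hand":0,"dx":20,"dy":15,"dz":0,"rx":0,"ry":0,"rz":0.12},{"hand":0,"dx":0,"dy":0,"dz":0,"rx":0,"ry":0,"rz":0.12}]';
python3 -m jog '[{"hand":0,"dx":0,"dy":0,"dz":0,"rx":0,"ry":0,"rz":0.12},{"hand":0,"dx":0,"dy":0,"dz":0,"rx":0,"ry":0,"rz":0.12},{"hand":0,"dx":0,"dy":0,"dz":0,"rx":0,"ry":0,"rz":0.12},{"hand":0,"dx":0,"dy":0,"dz":0,"rx":0,"ry":0,"rz":0.12},{"hand":0,"dx":0,"dy":0,"dz":0,"rx":0,"ry":0,"rz":0.12}]';
python3 -m jog '[{"hand":0,"dx":0,"dy":0,"dz":0,"rx":0,"ry":0,"rz":0.12},{"hand":0,"dx":0,"dy":0,"dz":0,"rx":0,"ry":0,"rz":0.12},{"hand":0,"dx":0,"dy":0,"dz":0,"rx":0,"ry":0,"rz":0.12},{"hand":0,"dx":0,"dy":0,"dz":0,"rx":0,"ry":0,"rz":0.12},{"hand":0,"dx":0,"dy":0,"dz":0,"rx":0,"ry":0,"rz":0.12}]';
python3 -m jog '[{"hand":0,"dx":0,"dy":0,"dz":0,"rx":0,"ry":0,"rz":0.01}]'
python3 - <<'E'
from h import *
go(423,-104,30,99)
snap('wrist','w21.png')
d=snap('top','t21.png')
cv2.imwrite('pics/c21.png',cv2.resize(d['img'][130:230,215:335,::-1],(720,600)))
E
```

```text
clock: 20.17
position: [412.7, -125.4, 134.3]
ee_rot: [0.043, 0.999, 0.0, -0.003]
contact_force: [0.5, 0.6, 0.2]
gripper_width: 0.4
clock: 20.58
position: [417.8, -126.3, 134.7]
ee_rot: [0.336, 0.942, -0.0, -0.001]
contact_force: [0.5, 0.3, 0.3]
gripper_width: -0.1
clock: 21.0
position: [417.9, -126.3, 134.7]
ee_rot: [0.6, 0.8, -0.001, -0.001]
contact_force: [0.4, 0.5, -0.2]
gripper_width: 0.0
clock: 21.08
position: [418.0, -126.3, 134.8]
ee_rot: [0.602, 0.798, -0.001, -0.001]
contact_force: [0.2, -0.5, 0.2]
gripper_width: -0.1
t 21.08 pos [ 418.  -126.3  134.8] psi 105.9 q1 5.0 q6 -79.0 w -0.1 F [ 0.2 -0.5  0.2]
tool delta [ 20.   11.2 104.8] tilt [-0.0029  0.0001] rz total 0.121 (before: rotate after shift)
delta if rotated first [ 21.3   8.5 104.8] rotvec [-0.003 -0.001  0.121]
```

View pics/c21.png

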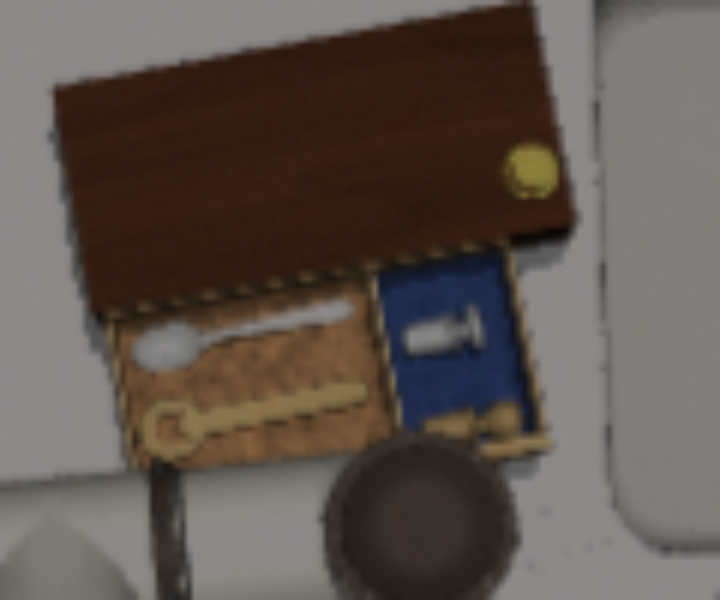

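```bash
python3 -m jog '[{"hand":0,"dx":0,"dy":0,"dz":0,"rx":0,"ry":0,"rz":0.12},{"hand":0,"dx":10,"dy":3,"dz":20,"rx":0,"ry":0,"rz":0},{"hand":0,"dx":11,"dy":3,"dz":35,"rx":0,"ry":0,"rz":0},{"hand":0,"dx":0,"dy":0,"dz":30,"rx":0,"ry":0,"rz":0},{"hand":0,"dx":0,"dy":0,"dz":17,"rx":0,"ry":0,"rz":0}]'
python3 - <<'E'
from h import *
go(472,-96.5,30,99)
E
```

```text
clock: 21.6
position: [419.5, -104.3, 31.3]
ee_rot: [0.647, 0.763, -0.002, -0.002]
contact_force: [-0.4, -0.0, 0.2]
gripper_width: -0.0
t 21.6 pos [ 419.5 -104.3   31.3] psi 99.4 q1 8.0 q6 -88.0 w -0.0 F [-0.4 -0.   0.2]
tool delta [-0.8 53.   1.1] tilt [-0.0045 -0.0001] rz total 0.007 (before: rotate after shift)
delta if rotated first [-0.5 53.   1.3] rotvec [-0.004 -0.001  0.007]
```

```bash
python3 -m jog '[{"hand":0,"dx":0,"dy":15,"dz":1,"rx":0,"ry":0,"rz":0.007},{"hand":0,"dx":0,"dy":15,"dz":0,"rx":0,"ry":0,"rz":0},{"hand":0,"dx":0,"dy":6,"dz":0,"rx":0,"ry":0,"rz":0},{"hand":0,"dx":0,"dy":5,"dz":0,"rx":0,"ry":0,"rz":0},{"hand":0,"dx":0,"dy":5,"dz":0,"rx":0,"ry":0,"rz":0}]';
python3 -m jog '[{"hand":0,"dx":0,"dy":5,"dz":0,"rx":0,"ry":0,"rz":0},{"hand":0,"dx":0,"dy":7,"dz":0,"rx":0,"ry":0,"rz":0},{"hand":0,"dx":0,"dy":8,"dz":0,"rx":0,"ry":0,"rz":0},{"hand":0,"dx":0,"dy":10,"dz":0,"rx":0,"ry":0,"rz":0},{"hand":0,"dx":0,"dy":10,"dz":0,"rx":0,"ry":0,"rz":0}]'
python3 - <<'E'
from h import *
go(592.5,-77.5,30,99)
E
```

```text
clock: 22.02
position: [464.3, -97.8, 32.4]
ee_rot: [0.651, 0.759, -0.002, -0.002]
contact_force: [-5.1, -1.0, 0.4]
gripper_width: -0.1
clock: 22.43
position: [504.0, -91.4, 32.4]
ee_rot: [0.651, 0.759, -0.002, -0.002]
contact_force: [-5.1, 1.3, 1.1]
gripper_width: 0.0
t 22.43 pos [504.  -91.4  32.4] psi 98.8 q1 8.0 q6 -89.0 w 0.0 F [-5.1  1.3  1.1]
tool delta [ 0.3 89.6  1.9] tilt [-0.0054  0.0002] rz total -0.004 (before: rotate after shift)
delta if rotated first [-0.1 89.6  2.4] rotvec [-0.005 -0.001 -0.004]
```

```bash
python3 -m jog '[{"hand":0,"dx":0,"dy":12,"dz":0,"rx":0,"ry":0,"rz":0},{"hand":0,"dx":0,"dy":12,"dz":0,"rx":0,"ry":0,"rz":0},{"hand":0,"dx":0,"dy":12,"dz":0,"rx":0,"ry":0,"rz":0},{"hand":0,"dx":0,"dy":12,"dz":0,"rx":0,"ry":0,"rz":0},{"hand":0,"dx":0,"dy":10,"dz":0,"rx":0,"ry":0,"rz":0}]';
python3 -m jog '[{"hand":0,"dx":0,"dy":6,"dz":0,"rx":0,"ry":0,"rz":0},{"hand":0,"dx":0,"dy":4,"dz":0,"rx":0,"ry":0,"rz":0},{"hand":0,"dx":0,"dy":3,"dz":0,"rx":0,"ry":0,"rz":0}]'
python3 - <<'E'
from h import *
go(592.5,-77.5,30,99)
d=snap('side','s22.png')
cv2.imwrite('pics/s22c.png',cv2.resize(d['img'][120:280,140:340,::-1],(750,600)))
E
```

```text
clock: 22.85
position: [561.8, -82.1, 32.4]
ee_rot: [0.651, 0.759, -0.002, -0.002]
contact_force: [-6.6, 2.2, 1.4]
gripper_width: 0.1
clock: 23.1
position: [573.6, -80.3, 32.4]
ee_rot: [0.651, 0.759, -0.002, -0.003]
contact_force: [-6.9, 1.6, 1.8]
gripper_width: 0.0
t 23.1 pos [573.6 -80.3  32.4] psi 98.8 q1 8.0 q6 -89.0 w 0.0 F [-6.9  1.6  1.8]
tool delta [-0.2 19.1  2.2] tilt [-0.0069  0.0004] rz total -0.004 (before: rotate after shift)
delta if rotated first [-0.2 19.1  2.4] rotvec [-0.007 -0.001 -0.004]
```

View pics/s22c.png

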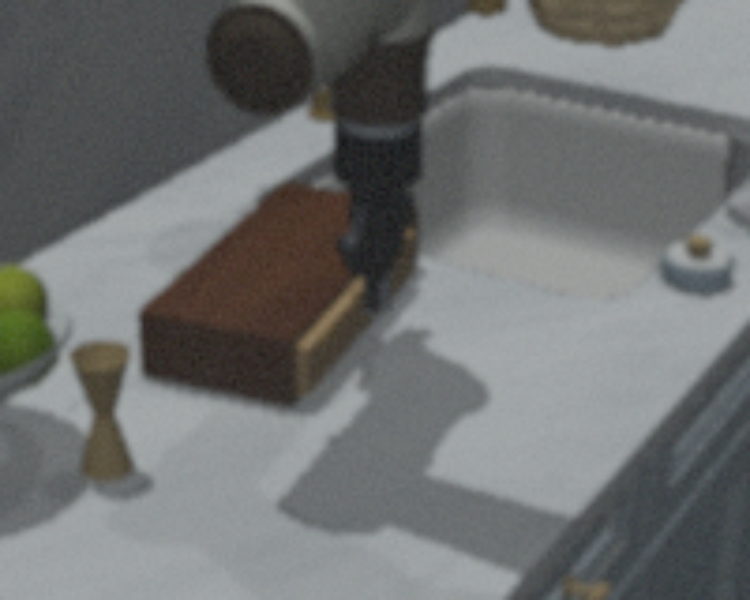

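Nearly shut; continue in 2–3 mm steps, watching the force rise at the stop.

```bash
python3 -m jog '[{"hand":0,"dx":0,"dy":3,"dz":0,"rx":0,"ry":0,"rz":0},{"hand":0,"dx":0,"dy":2,"dz":0,"rx":0,"ry":0,"rz":0}]';
python3 -m jog '[{"hand":0,"dx":0,"dy":2,"dz":0,"rx":0,"ry":0,"rz":0},{"hand":0,"dx":0,"dy":2,"dz":0,"rx":0,"ry":0,"rz":0}]';
python3 -m jog '[{"hand":0,"dx":0,"dy":1.5,"dz":0,"rx":0,"ry":0,"rz":0},{"hand":0,"dx":0,"dy":0,"dz":0,"rx":0,"ry":0,"rz":0}]'
```

```text
clock: 23.32
position: [579.0, -79.4, 32.4]
ee_rot: [0.651, 0.759, -0.002, -0.002]
contact_force: [-5.3, 1.7, 0.9]
gripper_width: -0.2
clock: 23.48
position: [582.6, -78.8, 32.3]
ee_rot: [0.651, 0.759, -0.002, -0.003]
contact_force: [-10.0, 2.4, 6.4]
gripper_width: 0.0
clock: 23.65
position: [582.5, -78.8, 32.3]
ee_rot: [0.651, 0.759, -0.003, -0.004]
contact_force: [-9.8, 1.9, 4.9]
gripper_width: 0.2
```

```bash
python3 -m jog '[{"hand":0,"dx":0,"dy":2,"dz":0,"rx":0,"ry":0,"rz":0},{"hand":0,"dx":0,"dy":0,"dz":0,"rx":0,"ry":0,"rz":0}]'
python3 - <<'E'
from h import *
go(592.5,-77.5,30,99)
d=snap('side','s23.png')
cv2.imwrite('pics/s23c.png',cv2.resize(d['img'][120:280,140:340,::-1],(750,600)))
E
```

```text
clock: 23.82
position: [582.5, -78.8, 32.4]
ee_rot: [0.651, 0.759, -0.005, -0.005]
contact_force: [-14.6, 1.5, 7.9]
gripper_width: -0.1
t 23.82 pos [582.5 -78.8  32.4] psi 98.7 q1 8.0 q6 -89.0 w -0.1 F [-14.6   1.5   7.9]
tool delta [-0.2 10.1  2.2] tilt [-0.0141 -0.0002] rz total -0.004 (before: rotate after shift)
delta if rotated first [-0.3 10.1  2.4] rotvec [-0.014 -0.002 -0.004]
```

View pics/s23c.png

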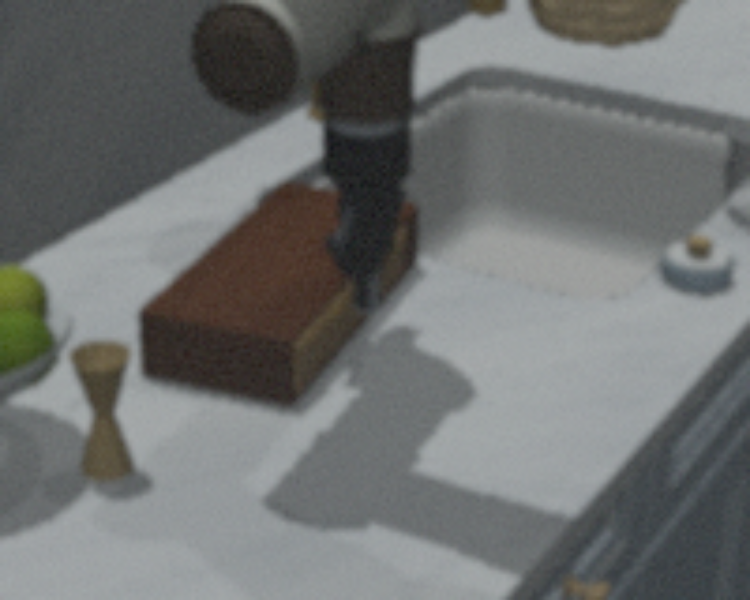

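```bash
python3 -m jog '[{"hand":0,"dx":0,"dy":-4,"dz":0,"rx":0,"ry":0,"rz":0},{"hand":0,"dx":0,"dy":-3,"dz":0,"rx":0,"ry":0,"rz":0},{"hand":0,"dx":0,"dy":0,"dz":0,"rx":0,"ry":0,"rz":0}]';
python3 -m jog '[{"hand":0,"dx":0,"dy":-4,"dz":0,"rx":0,"ry":0,"rz":0},{"hand":0,"dx":0,"dy":-4,"dz":0,"rx":0,"ry":0,"rz":0},{"hand":0,"dx":0,"dy":0,"dz":0,"rx":0,"ry":0,"rz":0}]'
```

```text
clock: 24.12
position: [579.6, -79.4, 32.4]
ee_rot: [0.651, 0.759, -0.001, -0.002]
contact_force: [-5.2, 1.6, 1.0]
gripper_width: 0.1
clock: 24.37
position: [575.3, -80.9, 33.9]
ee_rot: [0.65, 0.76, 0.001, 0.001]
contact_force: [-1.4, -1.3, 0.3]
gripper_width: -0.1
```

Force dropped to about zero as I backed off, so it looks latched. Backing away and checking.

```bash
python3 -m jog '[{"hand":0,"dx":0,"dy":-15,"dz":0,"rx":0,"ry":0,"rz":0},{"hand":0,"dx":0,"dy":-25,"dz":0,"rx":0,"ry":0,"rz":0},{"hand":0,"dx":0,"dy":-35,"dz":0,"rx":0,"ry":0,"rz":0},{"hand":0,"dx":0,"dy":-35,"dz":-20,"rx":0,"ry":0,"rz":0},{"hand":0,"dx":0,"dy":-35,"dz":-35,"rx":0,"ry":0,"rz":0}]';
python3 -m jog '[{"hand":0,"dx":30,"dy":0,"dz":-30,"rx":0,"ry":0,"rz":0},{"hand":0,"dx":37,"dy":0,"dz":-20,"rx":0,"ry":0,"rz":0},{"hand":0,"dx":37,"dy":0,"dz":0,"rx":0,"ry":0,"rz":0},{"hand":0,"dx":30,"dy":0,"dz":0,"rx":0,"ry":0,"rz":0},{"hand":0,"dx":0,"dy":0,"dz":0,"rx":0,"ry":0,"rz":0}]'
python3 - <<'E'
from h import *
go(592.5,-77.5,30,99)
d=snap('side','s24.png')
a=cv2.resize(d['img'][140:240,160:300,::-1],(400,286))
d=snap('top','t24.png')
b=cv2.resize(d['img'][120:220,210:350,::-1],(400,286),interpolation=cv2.INTER_CUBIC)
o=cv2.resize(np.load('pics/top0.png.npz')['img'][120:220,210:350,::-1],(400,286),interpolation=cv2.INTER_CUBIC)
o2=cv2.resize(np.load('pics/side0.png.npz')['img'][140:240,160:300,::-1],(400,286))
cv2.imwrite('pics/c24.png',np.vstack([np.hstack([a,b]),np.hstack([o2,o])]))
E
```

```text
clock: 24.78
position: [433.6, -102.6, 81.1]
ee_rot: [0.651, 0.759, -0.002, -0.002]
contact_force: [0.9, 0.3, 1.6]
gripper_width: -0.2
clock: 25.2
position: [417.8, 33.5, 133.8]
ee_rot: [0.648, 0.761, 0.004, 0.002]
contact_force: [0.1, 0.1, -2.0]
gripper_width: 0.2
t 25.2 pos [417.8  33.5 133.8] psi 99.2 q1 27.0 q6 -108.0 w 0.2 F [ 0.1  0.1 -2. ]
tool delta [-137.6  154.   104.7] tilt [0.0072 0.0032] rz total 0.003 (before: rotate after shift)
delta if rotated first [-137.   155.2  103.8] rotvec [ 0.008 -0.002  0.003]
```

View pics/c24.png

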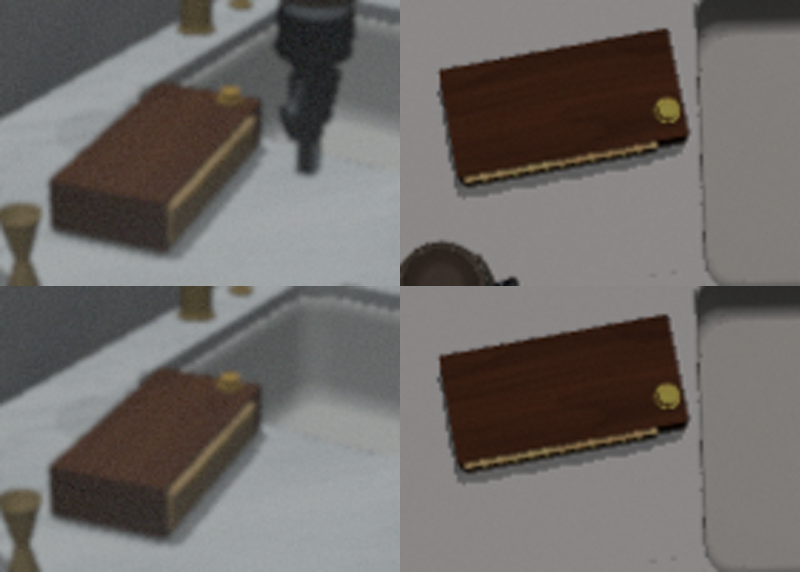

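```bash
python3 -m jog '[{"hand":0,"dx":0,"dy":0,"dz":0,"rx":0,"ry":0,"rz":0},{"hand":0,"dx":0,"dy":0,"dz":0,"rx":0,"ry":0,"rz":0},{"hand":0,"dx":0,"dy":0,"dz":0,"rx":0,"ry":0,"rz":0}]';
python3 -c "
from h import *
a=np.load('pics/top0.png.npz')['img'].astype(int);b=snap('top','t25.png')['img'].astype(int)
for n,(u,v) in dict(jigger=(188,163),timer=(344,234),tumbler=(392,232),caddy=(267,158)).items(): print(n,abs(a-b)[v-12:v+12,u-15:u+15].mean().round(2))
print(arm.job_done())"
```

```text
clock: 25.55
position: [416.3, 28.5, 131.7]
ee_rot: [0.651, 0.759, -0.0, 0.0]
contact_force: [0.0, 0.1, 0.1]
gripper_width: -0.2
jigger 1.37
timer 2.71
tumbler 1.45
caddy 1.07
the job is handed in; nothing more can be done
None
```

I finished the job and handed it in at about 25.6 s of the 72 s allowed. I pressed the button and the drawer popped out. The opener then went into the cork-lined bin beside the spoon, and both stoppers went into the blue-lined bin. I pushed the drawer to its hard stop, where the force rose to about 15 N with no further movement, and backed away.

**Checks that passed:**
- **Contents:** the top view before closing showed the opener, spoon and both stoppers inside their bins.
- **Drawer and button:** after I backed off, the side and top pictures looked the same as at the start, with the drawer shut and the button up.
- **Bystanders:** the jigger, timer and tumbler areas of the top picture were almost unchanged.
- **Arm:** it was standing clear, with about 0.1 N on the wrist.

**Not checked or slightly off:**
- I couldn't see inside the drawer once it was shut, so the final positions of the contents rest on the picture taken before closing.
- The wrist camera put the bin centre about 4–6 mm from my top-camera estimate. I corrected for it when placing the two stoppers.

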